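# Turn the printing block face up on the proof press

## Robot

A 6-joint arm with a two-finger parallel gripper is mounted at the origin on the work surface. World frame = base frame: x ahead of the robot, y to its left, z up, the work surface at z = 0. Lengths are in m, angles in degrees, forces in N, time in s.
With the tool pointing down it reaches from about 0.4 to 0.825 m from the base axis. Payload 7 kg.
Tool frame: the origin (TCP) lies midway between the tips of the shut fingers; the grasp point (between the pads) lies r.grasp_offset behind it (r.grasp_offset is the distance from the TCP to the grasp point, in m); z points along the fingers, y is the direction in which the jaws open and shut (so a half turn about z gives the same grasp; the last joint's range is limited). The gripper opens to 88 mm and grips with 3 to 60 N. Pads are 19 mm wide; open, the fingers measure 130 mm over their backs; the gripper's body (78 mm by 193 mm) begins 47 mm behind the grasp point.
Start: joints at [83.142, 20.546, 0.682, 0, -70.136, -16.507], TCP at [0.268, 0.62, 0.227] pointing down, gripper open.
Joint ranges: [-176.03, 176.03], [-82.01, 121.73], [-58.28, 71.71], [-173.87, 95.51], [-174.79, -0.11], [-173.66, 173.66]. Speed limits (degrees/s): [136.94, 136.94, 172.46, 180, 180, 180].

## Interface

Orientations are given as [roll, pitch, yaw] about the fixed x, y, z axes, in that order (R = Rz(yaw) Ry(pitch) Rx(roll)).
In Python, from plant import status, imaging, r gives the robot as it stands.
- The arm moves only by the tool apply_moves, never from a script. Its argument "moves" is a list of rows, each a list of 6 numbers: the shift along the tool's x, y, z in units of 200 mm (1.0 is 200 mm), then the turn, a rotation vector about the tool's x, y, z in units of 90 degrees (1.0 is 90 degrees). In form: [[tx, ty, tz, rx, ry, rz], ...]. A call has 1 to 12 rows; each row is the pose to reach, as a shift and turn from the pose measured when the call began, along the tool's axes at that moment; what a row does not reach only later rows make up. A row lasts 1/8 s, in which the tool goes at most 62.5 mm and 10.7 degrees, less where a joint would pass 70% of its speed; a pose out of reach is approached as far as the arm can. A call with a number of a shift or a turn outside -1 to 1 is refused whole. A call with a gripper value outside its range is refused whole. "hand" is the closure, from -1 (fully open) to 1 (shut), set as the call begins (left out, the last holds). The fingers move at their own pace and stop on an object; "grip_force" is the grip in N (left out, the last holds). Time passes only in rows, so rows that repeat a pose let the fingers close. It gives the time, the measured TCP pose, the force and the opening at its end, in the units of the state.
- status.get_state(): the state, without advancing time (a new reading comes with each control period).
- imaging.capture(name): name is "scene" or "top" or "wrist"; returns (picture, depth): 384x512x3 uint8, blue, green, red; 384x512 float32, m along the optical axis (not along the pixel's ray), 0 where there is no reading.
- imaging.camera_info(name): a dict with "fx", "fy", "cx", "cy" (pixels), "T" (4x4, takes a point from camera to world coordinates). Camera axes: x right, y up, looking along -z (the intrinsics and any distortion apply to the point x, -y, -z); pixel columns grow to the right and rows downward; lengths in m; the calibration is good to about 2 mm. A picture is of the moment at which its call begins: read the wrist's pose just before it. camera_info takes no time and is no camera call; for the wrist camera it gives the pose at the moment of the call.
- r.close_job(): hands the job in, once; it reports no verdict.
The state is a dict: "time_s": time; "joints": joint angles; "qd": joint speeds; "joint_torque": joint torques, N m; "tcp_pos": TCP position; "eef_rot": TCP orientation; "contact_force": force on the tool from outside, world axes, zero at the start; "moment": the same for the moment, N m; "gripper_width": finger opening in m.
Only numpy, scipy, OpenCV 4.12 (cv2) and the standard library are available. Lean on these libraries where they do the work, as an engineer would, in place of code of your own. Each camera call takes 0.05 s, during which the arm holds its last target.

## Task

The printing block lies face down on the feed board of the proof press. Take the broad ink knife from its stand, slide the blade under the block's notched edge and tip the block over onto the press bed so that it lies face up, then push it fully home against the lay bar with its notch over the key. Lay the knife back in its stand as it was, and leave the tins and the squeegee where they are.

Things in the scene. Friction and masses are not known exactly. Their poses are not given: they have to be found in the camera images.
- press: Bench proof press, fixed to the bench: steel feed board at one end, then the bed, then the parked roller. Origin on the bench under the middle of the bed's front edge; y runs along the press from feed board to roller, x across it, z up. Rigid; its parts do not move.
- feed_board (a point): Middle of the feed board's top, 60 mm above the bench (press y = -49). The board is a flat shelf 190 wide (x), from press y = -98 (free edge, nothing in front of it) to y = 0, where it meets the step up to the bed. Axes as the press.
- bed_edge (a point): Middle of the bed's front top edge: a square step 12 mm high above the feed board. The bed is flat steel, 72 mm above the bench, from here on. Along both its sides stand steel bearers 23 mm high, inner faces at press x = -89.5 and +89.5. Axes as the press.
- key_nose (a point): Top of the nose of the key. A lay bar 8 mm high crosses the bed, its face at press y = 120. From its middle (x = 0) this tapered key points to the feed board: 8 mm high, 14 long, 22 wide at the bar, 8 at the nose (press y = 106). The slopes guide a notch sideways as it is pushed on. Axes as the press.
- roller (a point): Axis of the impression roller (72 mm diameter), parked; with its frame and bar it fills press y = 237 to 313, x = -121 to 121, up to 225 mm above the bench. Not used.
- block_home (a point): Point on the bed's top where the block's origin lies when the block is home: press x = 0, y = 75, 72 mm above the bench. Axes as the press.
- block: Printing block, 0.10 to 0.18 kg: plywood 120 (x) by 90 (y) by 12 mm with a relief face on it, 18 mm thick in all. Origin: centre of the plywood's back; z points out of the relief face, y to the notched long edge. It starts face down (z down) on the feed board, notched edge 1 to 8 mm inside the board's free edge, the other long edge 0 to 7 mm from the step.
- notch (a point): Middle of the block's notched edge (block y = 45, z = 6). The notch is rectangular, 28 mm wide (x) and 16 deep, through the plywood. Axes as the block.
- relief (a point): Centre of the relief face (block y = -5, z = 18): linoleum 100 (x) by 60 (y) by 6 mm. It is set back 20 mm from the notched edge and 10 mm from the others, so when the block lies face down the plywood overhangs it with a gap 6 mm high underneath.
- knife: Broad straight ink knife, 230 mm long, 0.13 kg. Origin: on the handle's axis at a good place to grip; x runs along the knife to the blade's front edge, y across the blade, z square to the blade. Wooden handle from x = -90 to 35, 24 wide (y), 20 high (z).
- knife_tip (a point): Middle of the blade's front edge (knife x = 140). The blade is flat stiff steel, 2 mm thick (z = -1 to 1), from x = 35 to 140; 40 wide up to x = 75, then 70 wide to its square front edge. Axes as the knife.
- stand: Knife stand, fixed to the bench: base 200 by 110 by 6 mm. Origin on the bench under the knife's grip point, x towards the blade. It holds the knife with the blade end raised 25 degrees from level. A bar carries the blade 80 mm ahead of the grip point, between posts 84 mm apart; a low bar carries the handle 75 mm behind it, between short posts 36 mm apart, and a plate stops the handle's end.
- stand_place (a point): Point on the stand, 62 mm above the bench, where the knife's origin lies when it is in place. The handle is free all round for 60 mm behind and 50 mm ahead of it. Axes as the stand.
- tin_a: Ink tin, bare metal, 84 mm diameter, 85 high, standing; a bystander. Origin: centre of its underside.
- tin_b: Ink jar, white with a black lid, 72 mm diameter, 110 high, standing; a bystander. Origin: centre of its underside.
- squeegee: Wooden squeegee with a rubber blade lying on its side, 240 mm long (its y), 75 wide, 32 high; a bystander. Origin: on the bench under the free edge of its rubber blade.
Mind the look-alikes: they are no part of the job. What is shaped like the knife but blue or red is not meant.

How it is judged:
By the outcome, as a careful person would: the job done as asked, in the order asked, and still so for the second after the job is handed in, with the robot touching nothing.
It also fails if it takes over 51 s, if anything falls off the work surface, if the arm or the gripper's body presses on something with over 40 N, if the wrist force passes 120 N, or if a joint passes its speed limit or range.

## Working session

There is one attempt and no reset: what is moved stays moved. The work goes in short steps, Python scripts to look and compute and a tool call to move; the robot and the scene stay as the last step left them, time stands still between calls to the robot, and variables do not carry over. Pictures are saved under pics/ and viewed, and the job is handed in when it is done.

Besides the shell and the picture viewer there is one more tool, called after "Call:" by a JSON object that holds its "api" and its "payload". apply_moves: Moves the arm, as the interface text tells. Its arguments: {"type":"object","properties":{"moves":{"type":"array","items":{"type":"array","items":{"type":"number"}}},"hand":{"type":"number"},"grip_force":{"type":"number"}},"required":["moves"]}

```bash
ls; mkdir -p pics; python3 - <<'E'
from plant import status, imaging, r
import cv2
s=status.get_state(); print(s)
print(r.grasp_offset)
for n in ("scene","top","wrist"):
    p,d=imaging.capture(n); cv2.imwrite(f"pics/{n}0.png",p)
    import numpy as np; np.savez(f"pics/{n}0.npz",p=p,d=d,**{k:v for k,v in imaging.camera_info(n).items()})
    print(n,imaging.camera_info(n))
E
```

```text
pics
{'time_s': 0.0, 'joints': array([ 8.31411585e+01,  2.05911042e+01,  6.34336713e-01, -1.78075852e-02,
       -7.01354724e+01, -1.65062297e+01]), 'qd': array([-0.0579215 , -0.01398776, -0.04494278, -0.02542093,  0.03765043,
        0.08901692]), 'joint_torque': array([-7.89829355e-04, -5.82722139e+01,  2.93066561e+01,  6.99742377e+00,
        6.92790709e-03, -1.52407133e-04]), 'tcp_pos': array([0.26755042, 0.61919204, 0.22563797]), 'eef_rot': array([ 1.79906805e+02, -1.01589682e-02, -2.33711273e+01]), 'contact_force': array([-0.28031115, -0.52153424,  0.15971575]), 'moment': array([-0.00344519,  0.01170852, -0.0081221 ]), 'gripper_width': 0.08748321870149396}
0.0188
scene {'fx': 382.10912268534054, 'fy': 382.10912268534054, 'cx': 257.0650067879151, 'cy': 191.13696208679855, 'T': array([[ 0.39258129, -0.76349289,  0.51279483,  1.20312033],
       [ 0.91971115,  0.3279353 , -0.21584678, -0.4084514 ],
       [-0.00336604,  0.55636053,  0.83093419,  1.20946733],
       [ 0.        ,  0.        ,  0.        ,  1.        ]])}
top {'fx': 399.15223814936394, 'fy': 399.15223814936394, 'cx': 254.2349783517636, 'cy': 185.42259827788175, 'T': array([[-0.02269346,  0.99035093, -0.1367115 ,  0.35264518],
       [-0.99937007, -0.026204  , -0.02393354, -0.14758949],
       [-0.02728499,  0.13608224,  0.99032174,  1.3220801 ],
       [ 0.        ,  0.        ,  0.        ,  1.        ]])}
wrist {'fx': 295.1599440395213, 'fy': 295.1599440395213, 'cx': 256.6833812078912, 'cy': 191.89994424109867, 'T': array([[-3.96939148e-01,  8.75715822e-01,  2.74883814e-01,
         3.43390361e-01],
       [-9.17844926e-01, -3.78698855e-01, -1.18944812e-01,
         5.86618125e-01],
       [-6.36685621e-05, -2.99514567e-01,  9.54091725e-01,
         3.83423133e-01],
       [ 0.00000000e+00,  0.00000000e+00,  0.00000000e+00,
         1.00000000e+00]])}
```

View pics/scene0.png

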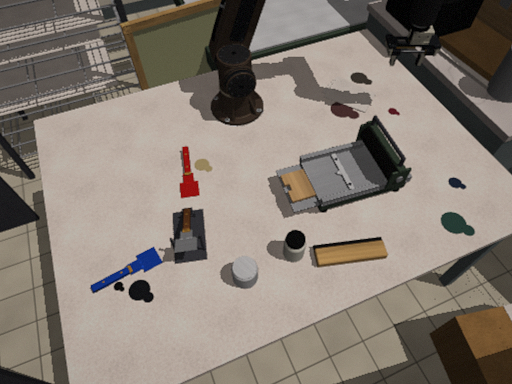

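View pics/top0.png

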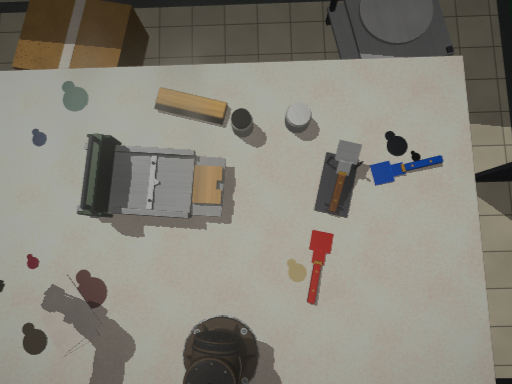

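View pics/wrist0.png

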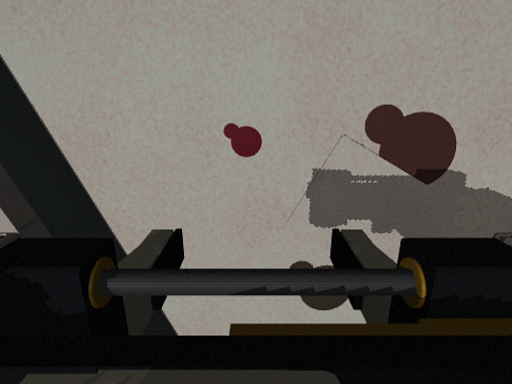

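The top view shows three knife-shaped things: wooden handle and steel blade in the dark stand at about (342,175), the blue one at (405,168) and the red one at (318,265). By the description I want the one in the stand. The press is at (150,182), with the block on its feed board at (208,185).

```bash
cat > h.py <<'E'
import numpy as np, cv2
def load(n):
    z=np.load(f"pics/{n}.npz"); return z
def cloud(z):
    d=z['d']; v,u=np.mgrid[0:d.shape[0],0:d.shape[1]]
    x=(u-z['cx'])/z['fx']*d; y=-(v-z['cy'])/z['fy']*d
    P=np.stack([x,y,-d,np.ones_like(d)],-1)@z['T'].T
    P=P[...,:3]; P[d==0]=np.nan
    return P
E
python3 - <<'E'
from h import *
for n in("top0","scene0"):
    z=load(n);P=cloud(z)
    bench=P[(abs(P[...,2])<.02)]
    print(n,np.nanmedian(bench[:,2]),bench[:,2].std(), list(z.keys()))
z=load("top0");P=cloud(z);p=z['p']
c=cv2.resize(p[130:230,70:240],None,fx=4.5,fy=4.5,interpolation=cv2.INTER_CUBIC)
cv2.imwrite("pics/press_c.png",cv2.convertScaleAbs(c,alpha=1.3))
c=cv2.resize(p[110:310,290:450],None,fx=3,fy=3,interpolation=cv2.INTER_CUBIC)
cv2.imwrite("pics/knife_c.png",cv2.convertScaleAbs(c,alpha=1.3))
h=(np.clip(P[...,2],-0.02,.18)+.02)/.2*255
c=cv2.applyColorMap(cv2.resize(np.nan_to_num(h)[110:230,70:370].astype(np.uint8),None,fx=2.6,fy=2.6,interpolation=cv2.INTER_NEAREST),cv2.COLORMAP_JET)
cv2.imwrite("pics/hmap.png",c)
E
```

```text
top0 5.01373468847488e-05 0.003465851160175215 ['p', 'd', 'fx', 'fy', 'cx', 'cy', 'T']
scene0 0.0003741807181227852 0.0036066844260939385 ['p', 'd', 'fx', 'fy', 'cx', 'cy', 'T']
```

View pics/press_c.png

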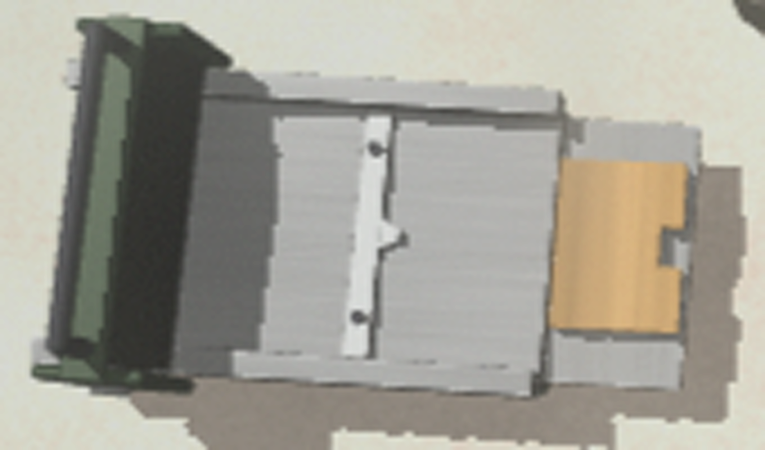

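View pics/knife_c.png

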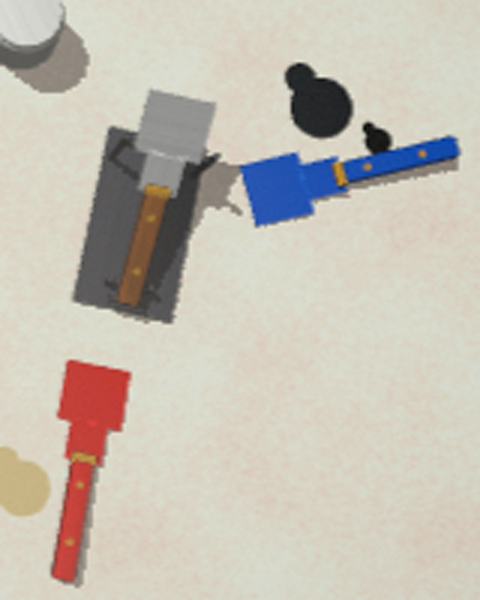

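View pics/hmap.png

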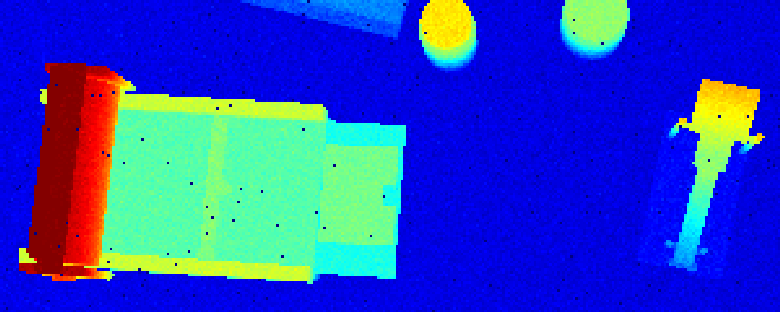

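```bash
cat >> h.py <<'E'
def px2plane(z,u,v,h):
    T=z['T'];d=np.array([(u-z['cx'])/z['fx'],-(v-z['cy'])/z['fy'],-1.0])
    w=T[:3,:3]@d;o=T[:3,3];return o+w*(h-o[2])/w[2]
def proj(z,X):
    X=np.atleast_2d(X);T=z['T'];c=(X-T[:3,3])@T[:3,:3]
    return np.stack([z['cx']+z['fx']*c[:,0]/-c[:,2], z['cy']-z['fy']*c[:,1]/-c[:,2]],-1)
E
python3 - <<'E'
from h import *
z=load("top0")
def cr(x,y,s=4.5,o=(70,130)): return (x+.5)/s-.5+o[0],(y+.5)/s-.5+o[1]
def w(x,y,h,**k): return np.round(px2plane(z,*cr(x,y,**k),h)*1000,1)
print("board free corners",w(700,127,.06),w(682,388,.06))
print("bar face",w(392,122,.08),w(377,355,.08),"key",w(407,238,.08))
print("bearer fronts",w(563,93,.095),w(533,395,.095))
print("block corners",[w(*q,.078) for q in((560,160),(687,163),(679,332),(551,328))])
k=dict(s=3,o=(290,110))
P=cloud(z)
def at(x,y):
    u,v=cr(x,y,**k);u=int(round(u));v=int(round(v));return np.round(np.nanmedian(P[v-1:v+2,u-1:u+2].reshape(-1,3),0)*1000,1)
for q in((180,125),(160,175),(152,205),(143,240),(135,280),(129,296)): print(q,at(*q))
print("stand base corners",[w(*q,.006,**k) for q in((110,128),(75,300),(172,322),(205,150))])
print("tin",)
E
```

```text
board free corners [619.3 -25.2  60. ] [432.5 -10.2  60. ]
bar face [624.9 191.9  80. ] [459.4 200.7  80. ] key [541.3 180.4  80. ]
bearer fronts [638.9  67.3  95. ] [427.9  88.5  95. ]
block corners [array([594.5,  72.5,  78. ]), array([589.9, -17.5,  78. ]), array([470.3, -10.5,  78. ]), array([475.4,  79.1,  78. ])]
(180, 125) [ 619.7 -416.6  107.9]
(160, 175) [ 570.6 -396.2   85.8]
(152, 205) [ 540.3 -385.8   83.1]
(143, 240) [ 505.4 -378.6   63.7]
(135, 280) [ 465.6 -373.6   45.9]
(129, 296) [ 450.1 -368.    37.6]
stand base corners [array([ 639.8, -359.9,    6. ]), array([ 448.6, -312.7,    6. ]), array([ 422., -417.,    6.]), array([ 611.9, -463.8,    6. ])]
tin
```

```bash
cat > fit.py <<'E'
from h import *
from scipy.optimize import minimize
def hmodel(q,xy,bl=None):
    x0,y0,a=q; c,s=np.cos(a),np.sin(a)
    d=xy-[x0,y0]; X=d[:,0]*c+d[:,1]*s; Y=-d[:,0]*s+d[:,1]*c
    h=np.zeros(len(X)); 
    h[(abs(X)<95)&(Y>-98)&(Y<=0)]=60
    bed=(Y>0)&(Y<225)&(abs(X)<105); h[bed]=72
    h[bed&(abs(X)>89.5)]=95
    w=4+7*np.clip((Y-106)/14,0,1)
    h[bed&(Y>106)&(Y<120)&(abs(X)<w)]=80
    h[bed&(Y>=120)&(Y<134)&(abs(X)<82)]=80
    return h,X,Y
def hblock(q,xy):
    x0,y0,a=q; c,s=np.cos(a),np.sin(a)
    d=xy-[x0,y0]; X=d[:,0]*c+d[:,1]*s; Y=-d[:,0]*s+d[:,1]*c
    return (abs(X)<60)&(abs(Y)<45)&~((abs(X)<14)&(Y<-29))
if __name__=="__main__":
  for n in("top0","scene0"):
    z=load(n);P=cloud(z).reshape(-1,3)*1000
    P=P[np.isfinite(P[:,2])]
    P=P[(P[:,0]>380)&(P[:,0]<690)&(P[:,1]>-70)&(P[:,1]<290)]
    def cost(q):
        h,X,Y=hmodel(q[:3],P[:,:2]); b=hblock(q[3:],P[:,:2]); h=h.copy(); h[b]=78
        m=(Y<215)
        return np.minimum(abs(P[m,2]-h[m]),12).sum()/m.sum()
    best=None
    for t in range(12):
        r=np.random.default_rng(t)
        q0=np.array([534,78,-.075,533,31,-.057])+r.normal(0,1,6)*[3,3,.015,2,2,.01]
        S=np.vstack([q0]+[q0+e for e in np.diag([6,6,.04,6,6,.04])])
        m=minimize(cost,q0,method="Nelder-Mead",options=dict(initial_simplex=S,maxiter=900,xatol=1e-3,fatol=1e-5))
        if best is None or m.fun<best.fun: best=m
        if t%4==0: print(n,m.fun,np.round(m.x,3))
    print("BEST",n,best.fun,np.round(best.x,3),np.degrees(best.x[[2,5]]), len(P))
E
python3 fit.py
```

```text
top0 2.5540531408360616 [ 5.35304e+02  8.07790e+01 -8.40000e-02  5.33156e+02  3.18680e+01
 -6.40000e-02]
top0 2.549533216803338 [ 5.34916e+02  7.98540e+01 -8.80000e-02  5.33011e+02  3.19940e+01
 -6.40000e-02]
top0 2.5577248904735037 [ 5.34542e+02  8.05820e+01 -9.00000e-02  5.33633e+02  3.09620e+01
 -8.40000e-02]
BEST top0 2.549308979488025 [ 5.34561e+02  7.98420e+01 -9.10000e-02  5.33016e+02  3.16200e+01
 -6.60000e-02] [-5.19929954 -3.79887396] 10260
scene0 4.042970434942594 [ 5.35779e+02  8.00070e+01 -9.20000e-02  5.36068e+02  3.41000e+01
 -6.70000e-02]
scene0 4.042494189339816 [ 5.35510e+02  8.01730e+01 -9.40000e-02  5.35482e+02  3.22250e+01
 -5.60000e-02]
scene0 4.039684658525918 [ 5.35460e+02  8.01030e+01 -9.50000e-02  5.35297e+02  3.22330e+01
 -5.30000e-02]
BEST scene0 4.035291024919089 [ 5.35463e+02  8.02440e+01 -9.40000e-02  5.35971e+02  3.31410e+01
 -5.20000e-02] [-5.40706956 -2.98488957] 6941
```

```bash
python3 - <<'E'
from h import *
# knife in stand fit: x,y, yaw from top & scene using depth of handle+blade
from scipy.optimize import minimize
for n in("top0","scene0"):
    z=load(n);P=cloud(z).reshape(-1,3)*1000;P=P[np.isfinite(P[:,2])]
    P=P[(P[:,0]>400)&(P[:,0]<670)&(P[:,1]>-480)&(P[:,1]<-300)]
    t=np.radians(25)
    def cost(q):
        x0,y0,a=q;c,s=np.cos(a),np.sin(a);d=P[:,:2]-[x0,y0];X=d[:,0]*c+d[:,1]*s;Y=-d[:,0]*s+d[:,1]*c
        k=X/np.cos(t)  # approx along knife
        off=np.zeros(len(k)); h=np.zeros(len(k)); base=(X>-110)&(X<110)&(abs(Y)<55)
        kh=(X+10*np.sin(t))/np.cos(t); kb=(X+1*np.sin(t))/np.cos(t)
        m=(kb>35)&(kb<140)&(abs(Y)<np.where(kb<75,20,35)); h[m]=62+kb[m]*np.sin(t)+np.cos(t)
        m=(kh>-90)&(kh<=35)&(abs(Y)<12); h[m]=62+kh[m]*np.sin(t)+10*np.cos(t)
        return np.minimum(abs(P[:,2]-h),15).mean()
    best=None
    for i in range(8):
        r=np.random.default_rng(i);q0=np.array([510,-384,-.24])+r.normal(0,1,3)*[4,4,.03]
        S=np.vstack([q0]+[q0+e for e in np.diag([6,6,.05])])
        m=minimize(cost,q0,method="Nelder-Mead",options=dict(initial_simplex=S))
        if best is None or m.fun<best.fun:best=m
    print(n,best.fun,best.x,np.degrees(best.x[2]))
E
```

```text
top0 3.991689052517936 [ 5.24038482e+02 -3.86352317e+02 -2.57300335e-01] -14.742223289051822
scene0 4.667958446680625 [ 5.26271884e+02 -3.85124227e+02 -2.51736688e-01] -14.423449755242803
```

```bash
cat >> h.py <<'E'
from scipy.spatial.transform import Rotation as Ro
GO=0.0188
def rpy(a): return Ro.from_euler('xyz',a,degrees=True)
def tool_R(head,beta):
    """head: yaw of knife x (deg); beta: tilt of tool z forward from down. tool x toward handle end"""
    h=np.array([np.cos(np.radians(head)),np.sin(np.radians(head)),0]);b=np.radians(beta)
    zt=np.sin(b)*h-np.cos(b)*np.array([0,0,1]);xt=-np.cos(b)*h-np.sin(b)*np.array([0,0,1])
    return Ro.from_matrix(np.stack([xt,np.cross(zt,xt),zt],1))
def rel(p0,R0,p,R):
    d=R0.inv().apply(np.asarray(p)-p0)/.2; w=(R0.inv()*R).as_rotvec()/(np.pi/2)
    n=max(np.linalg.norm(d)*200/62.5,np.linalg.norm(w)*90/10.7)
    return np.round(np.r_[d,w],3).tolist(),round(n,1)
def show(targets):
    from plant import status
    s=status.get_state();p0=s['tcp_pos'];R0=rpy(s['eef_rot'])
    print('t',s['time_s'],'tcp',np.round(p0,4),np.round(s['eef_rot'],1),'j',np.round(s['joints'],1),'F',np.round(s['contact_force'],1),'w',round(s['gripper_width'],4))
    for p,R in targets: print(*rel(p0,R0,p,R))
E
python3 - <<'E'
from h import *
show([((.33,.45,.33),tool_R(100,0)),((.33,.45,.33),tool_R(95,0))])
E
```

```text
t 0.15 tcp [0.2676 0.6193 0.2258] [179.9  -0.  -23.4] j [ 83.1  20.6   0.6  -0.  -70.1 -16.5] F [ 0.2 -0.6 -0.1] w 0.0871
[0.622, 0.654, -0.52, 0.001, -0.0, 0.629] 5.3
[0.622, 0.654, -0.52, 0.001, -0.001, 0.685] 5.8
```

Call:
{"api": "apply_moves", "payload": {"moves": [[0.3,0.3,-0.5,0,0,0.12],[0.622,0.654,-0.52,0,0,0.24],[0.622,0.654,-0.52,0,0,0.36],[0.622,0.654,-0.52,0,0,0.48],[0.622,0.654,-0.52,0,0,0.63],[0.622,0.654,-0.52,0,0,0.63]], "hand": -1, "grip_force": 40}}

```text
time_s: 0.9
tcp_pos: [0.3301, 0.4494, 0.3303]
eef_rot: [180.0, -0.0, -80.3]
contact_force: [0.2, -0.1, -0.6]
gripper_width: 0.0874
```

```bash
python3 - <<'E'
from h import *
show([((.42,.27,.33),tool_R(40,0))])
E
```

```text
t 0.9 tcp [0.3301 0.4494 0.3303] [180.   -0.  -80.3] j [ 73.8   6.6  -4.4  -0.  -79.1 -64.1] F [ 0.2 -0.1 -0.6] w 0.0874
[0.96, -0.293, 0.002, 0.0, -0.0, 0.663] 5.6
```

Call:
{"api": "apply_moves", "payload": {"moves": [[0.96,-0.293,0,0,0,0.66],[0.96,-0.293,0,0,0,0.66],[0.96,-0.293,0,0,0,0.66],[0.96,-0.293,0,0,0,0.66],[0.96,-0.293,0,0,0,0.66],[0.96,-0.293,0,0,0,0.66]]}}

```text
time_s: 1.65
tcp_pos: [0.4202, 0.2694, 0.3303]
eef_rot: [-180.0, -0.1, -140.0]
contact_force: [0.6, 0.7, -0.6]
gripper_width: 0.0879
```

```bash
python3 - <<'E'
from h import *
show([((.44,.1,.33),tool_R(0,0)),((.44,.1,.33),tool_R(-14.6,0))])
E
```

```text
t 1.65 tcp [0.4202 0.2694 0.3303] [-1.8e+02 -1.0e-01 -1.4e+02] j [  55.3    0.6  -10.8   -0.   -78.6 -105.3] F [ 0.6  0.7 -0.6] w 0.0879
[0.468, -0.713, 0.002, -0.0, -0.001, 0.444] 3.7
[0.468, -0.713, 0.002, -0.0, -0.001, 0.606] 5.1
```

Call:
{"api": "apply_moves", "payload": {"moves": [[0.468,-0.713,0,0,0,0.606],[0.468,-0.713,0,0,0,0.606],[0.468,-0.713,0,0,0,0.606],[0.468,-0.713,0,0,0,0.606],[0.468,-0.713,0,0,0,0.606]]}}

```text
time_s: 2.28
tcp_pos: [0.4398, 0.0991, 0.3304]
eef_rot: [-180.0, -0.0, 166.1]
contact_force: [0.6, 0.7, -0.4]
gripper_width: 0.0874
```

```bash
python3 - <<'E'
from h import *
from plant import imaging
ci=imaging.camera_info("wrist");p,d=imaging.capture("wrist");np.savez("pics/wrist1.npz",p=p,d=d,**ci);cv2.imwrite("pics/wrist1.png",p)
show([((.45,-.07,.33),tool_R(-14.6,0))])
E
```

```text
t 2.325 tcp [0.4398 0.0994 0.3303] [-180.    -0.   165.6] j [  37.9   -4.4  -15.6   -0.   -78.8 -142.3] F [-0.1  0.3  0.2] w 0.0871
[-0.26, -0.808, 0.002, -0.0, -0.0, 0.002] 2.7
```

View pics/wrist1.png

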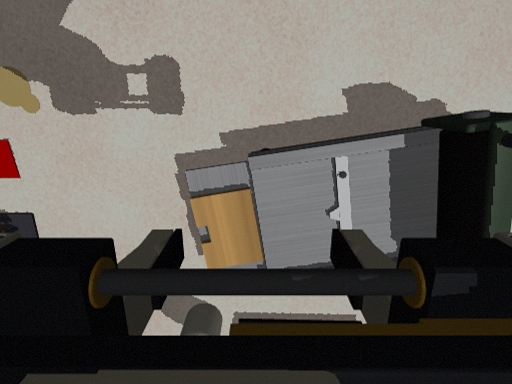

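```bash
python3 - <<'E'
from h import *
z=load("wrist1");p=z['p'].copy()
def pr(X,Y,Z,q=(535,80,-.093)):
    c,s=np.cos(q[2]),np.sin(q[2]);return [q[0]+c*X-s*Y,q[1]+s*X+c*Y,Z]
def draw(pts,col,**k):
    uv=proj(z,np.array([pr(*a,**k) for a in pts])/1000);cv2.polylines(p2,[((uv+.5)*3).astype(int)],True,col,1)
p2=cv2.resize(p,None,fx=3,fy=3,interpolation=cv2.INTER_CUBIC)
draw([(-95,-98,60),(95,-98,60),(95,0,60),(-95,0,60)],(0,0,255))
draw([(-89.5,0,72),(89.5,0,72),(89.5,120,72),(-89.5,120,72)],(0,255,0))
draw([(-4,106,80),(4,106,80),(11,120,80),(60,120,80),(-60,120,80),(-11,120,80)],(255,0,0))
for q in((534.5,32.2,-.06),): draw([(-60,-45,78),(60,-45,78),(60,45,78),(-60,45,78)],(255,0,255),q=q); draw([(-14,-45,78),(14,-45,78),(14,-29,78),(-14,-29,78)],(255,0,255),q=q)
cv2.imwrite("pics/ov1.png",p2[400:900,480:1280])
E
```

```text
(no output)
```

View pics/ov1.png

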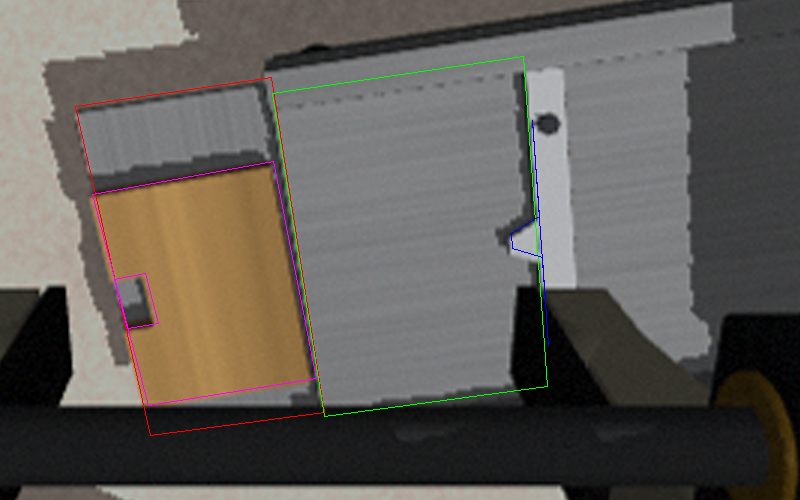

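Call:
{"api": "apply_moves", "payload": {"moves": [[-0.26,-0.808,0,0,0,0],[-0.26,-0.808,0,0,0,0],[-0.26,-0.808,0,0,0,0]]}}

```text
time_s: 2.7
tcp_pos: [0.4497, -0.0718, 0.3304]
eef_rot: [-180.0, -0.0, 165.8]
contact_force: [1.0, 1.4, -0.3]
gripper_width: 0.0875
```

```bash
python3 - <<'E'
from h import *
R=tool_R(-14.6,45)
k=np.array([.525,-.386,.062]);g=k+GO*R.as_matrix()[:,2]; print(g)
pre=g-.1*R.as_matrix()[:,2]; print(pre)
show([((.44,-.22,.28),tool_R(-14.6,30)),(pre,R)])
E
```

```text
[ 0.53786435 -0.38935091  0.04870639]
[ 0.46943697 -0.37152692  0.11941707]
t 2.7 tcp [ 0.4497 -0.0718  0.3304] [-180.    -0.   165.8] j [  15.8   -4.   -15.2    0.   -78.8 -120. ] F [ 1.   1.4 -0.3] w 0.0875
[-0.135, -0.73, 0.252, 0.001, -0.334, 0.004] 2.8
[-0.464, -1.428, 1.056, 0.001, -0.5, 0.004] 5.9
```

Call:
{"api": "apply_moves", "payload": {"moves": [[-0.135,-0.73,0.252,0,-0.334,0.004],[-0.135,-0.73,0.252,0,-0.334,0.004],[-0.135,-0.73,0.252,0,-0.334,0.004]]}}

```text
time_s: 3.08
tcp_pos: [0.4386, -0.2213, 0.2794]
eef_rot: [-180.0, 30.3, 165.6]
contact_force: [0.3, -1.8, 0.5]
gripper_width: 0.0878
```

```bash
python3 - <<'E'
from h import *
R=tool_R(-14.6,45)
k=np.array([.525,-.386,.062]);g=k+GO*R.as_matrix()[:,2]; print(g)
pre=g-.12*R.as_matrix()[:,2]; print(pre)
show([(pre,R)])
E
```

```text
[ 0.53786435 -0.38935091  0.04870639]
[ 0.4557515  -0.36796212  0.13355921]
t 3.075 tcp [ 0.4386 -0.2213  0.2794] [-180.    30.3  165.6] j [   2.7  -18.5  -45.1   15.   -35.1 -117.1] F [ 0.3 -1.8  0.5] w 0.0878
[0.139, -0.689, 0.764, 0.001, -0.163, 0.002] 3.3
```

Call:
{"api": "apply_moves", "payload": {"moves": [[0.139,-0.689,0.764,0,-0.163,0],[0.139,-0.689,0.764,0,-0.163,0],[0.139,-0.689,0.764,0,-0.163,0],[0.139,-0.689,0.764,0,-0.163,0],[0.139,-0.689,0.764,0,-0.163,0]]}}

```text
time_s: 3.7
tcp_pos: [0.4299, -0.3505, 0.1497]
eef_rot: [-177.4, 41.7, 165.2]
contact_force: [-1.9, -1.1, -0.7]
gripper_width: 0.0875
```

```bash
python3 - <<'E'
from h import *
from plant import imaging
R=tool_R(-14.6,45)
k=np.array([.525,-.386,.062]);g=k+GO*R.as_matrix()[:,2]
show([(g,R)])
ci=imaging.camera_info("wrist");p,d=imaging.capture("wrist");np.savez("pics/wrist2.npz",p=p,d=d,**ci)
z=load("wrist2");t=np.radians(25);a=np.radians(-14.6)
h=np.array([np.cos(a),np.sin(a),0]);X=h*np.cos(t)+np.array([0,0,np.sin(t)]);Y=np.array([-h[1],h[0],0]);Z=np.cross(X,Y)
def K(x,y,zz): return k+(x*X+y*Y+zz*Z)/1000
for poly in([(-90,-12,10),(35,-12,10),(35,12,10),(-90,12,10)],[(75,-35,1),(140,-35,1),(140,35,1),(75,35,1)]):
    cv2.polylines(p,[(proj(z,np.array([K(*q) for q in poly]))).astype(int)],True,(0,255,0),1)
cv2.imwrite("pics/wrist2.png",p)
E
```

```text
t 3.7 tcp [ 0.4299 -0.3505  0.1497] [-177.4   41.7  165.2] j [-22.3  -1.1 -43.7 -22.7  -6.1 -61.8] F [-1.9 -1.1 -0.7] w 0.0875
[-0.092, -0.016, 0.759, -0.031, -0.037, -0.0] 2.4
```

View pics/wrist2.png

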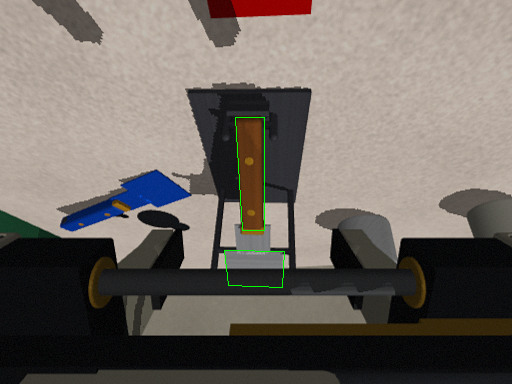

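```bash
python3 - <<'E'
from h import *
R=tool_R(-14.6,28)
k=np.array([.525,-.386,.062]);g=k+(GO)*R.as_matrix()[:,2]
for o in(.1,.05,0): show([(g-o*R.as_matrix()[:,2],R)])
E
```

```text
t 3.75 tcp [ 0.4284 -0.3507  0.1476] [-177.2   41.5  165.5] j [-22.6  -0.9 -43.5 -23.4  -6.5 -60.7] F [-0.5 -0.3 -1.5] w 0.0878
[-0.195, -0.037, 0.267, -0.03, 0.149, -0.003] 1.3
t 3.75 tcp [ 0.4284 -0.3507  0.1476] [-177.2   41.5  165.5] j [-22.6  -0.9 -43.5 -23.4  -6.5 -60.7] F [-0.5 -0.3 -1.5] w 0.0878
[-0.136, -0.025, 0.51, -0.03, 0.149, -0.003] 1.7
t 3.75 tcp [ 0.4284 -0.3507  0.1476] [-177.2   41.5  165.5] j [-22.6  -0.9 -43.5 -23.4  -6.5 -60.7] F [-0.5 -0.3 -1.5] w 0.0878
[-0.078, -0.013, 0.753, -0.03, 0.149, -0.003] 2.4
```

Call:
{"api": "apply_moves", "payload": {"moves": [[-0.195,-0.037,0.267,-0.03,0.149,-0.003],[-0.195,-0.037,0.267,-0.03,0.149,-0.003],[-0.195,-0.037,0.267,-0.03,0.149,-0.003],[-0.16,-0.031,0.39,-0.03,0.149,-0.003]]}}

```text
time_s: 4.25
tcp_pos: [0.499, -0.3792, 0.1122]
eef_rot: [-179.9, 28.3, 165.5]
contact_force: [0.4, -0.7, 0.1]
gripper_width: 0.0878
```

```bash
python3 - <<'E'
from h import *
R=tool_R(-14.6,28)
k=np.array([.525,-.386,.062]);g=k+(GO)*R.as_matrix()[:,2]
for o in(.05,0): show([(g-o*R.as_matrix()[:,2],R)])
E
```

```text
t 4.25 tcp [ 0.499  -0.3792  0.1122] [-179.9   28.3  165.5] j [-21.8  10.9 -32.5 -10.5 -18.7 -73.6] F [ 0.4 -0.7  0.1] w 0.0878
[-0.0, -0.0, 0.129, -0.001, 0.003, 0.001] 0.4
t 4.25 tcp [ 0.499  -0.3792  0.1122] [-179.9   28.3  165.5] j [-21.8  10.9 -32.5 -10.5 -18.7 -73.6] F [ 0.4 -0.7  0.1] w 0.0878
[0.001, 0.0, 0.379, -0.001, 0.003, 0.001] 1.2
```

Call:
{"api": "apply_moves", "payload": {"moves": [[0,0,0.13,0,0,0],[0,0,0.26,0,0,0],[0,0,0.379,0,0.003,0],[0,0,0.379,0,0.003,0],[0,0,0.379,0,0.003,0]]}}

```text
time_s: 4.88
tcp_pos: [0.5332, -0.388, 0.0465]
eef_rot: [-179.9, 28.1, 165.5]
contact_force: [0.8, -0.3, 0.0]
gripper_width: 0.0873
```

Call:
{"api": "apply_moves", "payload": {"moves": [[0,0,0,0,0,0],[0,0,0,0,0,0],[0,0,0,0,0,0],[0,0,0,0,0,0]], "hand": 1, "grip_force": 60}}

```text
time_s: 5.38
tcp_pos: [0.5332, -0.3881, 0.0467]
eef_rot: [-179.9, 28.1, 165.5]
contact_force: [-0.2, 0.8, -1.2]
gripper_width: 0.0533
```

```bash
python3 - <<'E'
from h import *
R=tool_R(-14.6,28)
from plant import status
s=status.get_state();p=s['tcp_pos']
Rm=rpy(s['eef_rot']).as_matrix(); print("grasp pt",p-GO*Rm[:,2])
show([(p+[0,0,.1],R)])
E
```

```text
grasp pt [ 0.52461874 -0.38580949  0.06326261]
t 5.375 tcp [ 0.5332 -0.3881  0.0467] [-179.9   28.1  165.5] j [-21.6  19.5 -30.4 -14.9 -12.7 -69.1] F [-0.2  0.8 -1.2] w 0.0533
[-0.236, -0.001, -0.441, -0.001, 0.001, 0.001] 1.6
```

Closing is slow (~70 mm/s); keep waiting.

Call:
{"api": "apply_moves", "payload": {"moves": [[0,0,0,0,0,0],[0,0,0,0,0,0],[0,0,0,0,0,0],[0,0,0,0,0,0]]}}

```text
time_s: 5.88
tcp_pos: [0.5331, -0.388, 0.0466]
eef_rot: [-179.9, 28.1, 165.5]
contact_force: [0.5, 0.0, -0.2]
gripper_width: 0.0235
```

Call:
{"api": "apply_moves", "payload": {"moves": [[-0.05,0,-0.1,0,0,0],[-0.12,0,-0.22,0,0,0],[-0.236,0,-0.441,0,0,0],[-0.236,0,-0.441,0,0,0],[-0.236,0,-0.441,0,0,0]]}}

```text
time_s: 6.5
tcp_pos: [0.5328, -0.3874, 0.1462]
eef_rot: [-179.9, 28.1, 165.5]
contact_force: [-0.7, -0.4, -2.1]
gripper_width: 0.0238
```

```bash
cat > kn.py <<'E'
from h import *
# grasp record
GP=np.array([.5331,-.388,.0466]);GR=rpy([-179.9,28.1,165.5])
def kR(head,phi,roll=0):
    """knife rot: x heading yaw head, blade down by phi"""
    return Ro.from_euler('ZYX',[head,phi,roll],degrees=True)
KP=np.array([.525,-.386,.062]);KR=kR(-14.6,-25)
# tool->knife
RT=GR.inv()*KR; PT=GR.inv().apply(KP-GP)   # knife pose in tool
def tool_for_tip(tip,head,phi,roll=0):
    R=kR(head,phi,roll);o=np.asarray(tip)-R.apply([.14,0,0])
    Rt=R*RT.inv(); return o-Rt.apply(PT),Rt
PQ=(.535,.080,-.093)
def press(X,Y,Z):
    c,s=np.cos(PQ[2]),np.sin(PQ[2]);X,Y=X/1000,Y/1000
    return np.array([PQ[0]+c*X-s*Y,PQ[1]+s*X+c*Y,Z/1000])
HEAD=90+np.degrees(PQ[2])
def tipnow():
    from plant import status
    s=status.get_state();Rt=rpy(s['eef_rot']);p=s['tcp_pos']
    R=Rt*RT;o=p+Rt.apply(PT);t=o+R.apply([.14,0,0])
    c,sn=np.cos(PQ[2]),np.sin(PQ[2]);d=t-[PQ[0],PQ[1],0]
    print('tip press',np.round([1000*(c*d[0]+sn*d[1]),1000*(-sn*d[0]+c*d[1]),1000*d[2]],1),'knife zyx',np.round(R.as_euler('ZYX',degrees=True)-[HEAD,0,0],1))
E
python3 - <<'E'
from kn import *
from plant import imaging
print(RT.as_euler('ZYX',degrees=True),PT)
tipnow()
show([tool_for_tip((.62,-.33,.25),30,0),])
ci=imaging.camera_info("wrist");p,d=imaging.capture("wrist");np.savez("pics/wrist3.npz",p=p,d=d,**ci);cv2.imwrite("pics/wrist3.png",p)
for s in (tool_for_tip(press(0,-130,63),HEAD,0),): print(s[0],s[1].as_euler('xyz',degrees=True))
E
```

```text
[-179.91465229   -3.10011638 -179.94702376] [ 0.00010579 -0.00012235 -0.0175141 ]
tip press [ 158.2 -484.8  220.7] knife zyx [-99.3 -25.   -0. ]
t 6.5 tcp [ 0.5328 -0.3874  0.1462] [-179.9   28.1  165.5] j [-21.   10.9 -27.9  -7.4 -23.5 -77.4] F [-0.7 -0.4 -2.1] w 0.0238
[-0.075, -0.1, -0.449, -0.135, 0.262, -0.481] 4.7
[ 0.50991805 -0.18777527  0.04551713] [-179.94232374    3.10003258  -95.24016554]
```

View pics/wrist3.png

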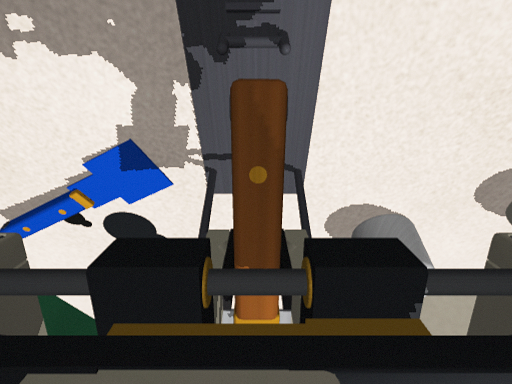

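```bash
python3 - <<'E'
from kn import *
def tp(p,head,phi):
    R=kR(head,phi)*RT.inv(); return (np.array(p),R)
show([tp((.48,-.32,.22),30,0),tp((.48,-.32,.22),50,0)])
z=load("top0");P=cloud(z)
for u,v in((298,112),(242,116)): print(np.nanmedian(P[v-2:v+3,u-2:u+3].reshape(-1,3),0))
E
```

```text
t 6.55 tcp [ 0.5325 -0.3874  0.1454] [-179.9   28.   165.5] j [-21.   10.9 -27.9  -7.4 -23.5 -77.4] F [-0.   0.1 -1.2] w 0.0237
[0.124, 0.26, -0.489, -0.134, 0.262, -0.481] 4.7
[0.124, 0.26, -0.489, -0.194, 0.246, -0.697] 6.4
[ 0.75790808 -0.26314064  0.08356978]
[ 0.74182359 -0.08486231  0.10905815]
```

Call:
{"api": "apply_moves", "payload": {"moves": [[0.124,0.26,-0.489,-0.03,0.05,-0.1],[0.124,0.26,-0.489,-0.08,0.12,-0.25],[0.124,0.26,-0.489,-0.14,0.2,-0.42],[0.124,0.26,-0.489,-0.194,0.246,-0.6],[0.124,0.26,-0.489,-0.194,0.246,-0.697],[0.124,0.26,-0.489,-0.194,0.246,-0.697],[0.124,0.26,-0.489,-0.194,0.246,-0.697]]}}

```text
time_s: 7.42
tcp_pos: [0.4799, -0.3196, 0.2179]
eef_rot: [179.8, 2.9, -129.7]
contact_force: [0.2, -0.0, -0.9]
gripper_width: 0.0236
```

```bash
python3 - <<'E'
from kn import *
tipnow()
show([tool_for_tip(press(3.5,-125,110),HEAD+1.5,3)])
E
```

```text
tip press [  60.9 -288.4  235. ] knife zyx [-34.4   0.2   0.2]
t 7.425 tcp [ 0.4799 -0.3196  0.2179] [ 179.8    2.9 -129.7] j [-16.2  11.6 -11.6  -3.  -65.7 -22.3] F [ 0.2 -0.  -0.9] w 0.0236
[-0.61, 0.286, 0.623, -0.008, 0.031, -0.399] 3.4
```

Call:
{"api": "apply_moves", "payload": {"moves": [[-0.61,0.286,0.4,0,0.031,-0.399],[-0.61,0.286,0.5,0,0.031,-0.399],[-0.61,0.286,0.6,0,0.031,-0.399],[-0.61,0.286,0.623,-0.008,0.031,-0.399],[-0.61,0.286,0.623,-0.008,0.031,-0.399]]}}

```text
time_s: 8.05
tcp_pos: [0.5168, -0.1836, 0.0978]
eef_rot: [179.9, 0.1, -93.7]
contact_force: [0.2, -0.2, -0.4]
gripper_width: 0.0232
```

```bash
python3 - <<'E'
from kn import *
tipnow()
show([tool_for_tip(press(3.5,-118,64),HEAD+1.5,3)])
E
```

```text
tip press [   2.8 -124.5  108. ] knife zyx [1.5 3.  0.2]
t 8.05 tcp [ 0.5168 -0.1836  0.0978] [ 1.799e+02  1.000e-01 -9.370e+01] j [  0.8  15.7 -24.9  -0.1 -49.5  -4.5] F [ 0.2 -0.2 -0.4] w 0.0232
[-0.032, -0.005, 0.22, 0.002, -0.0, 0.0] 0.7
```

Call:
{"api": "apply_moves", "payload": {"moves": [[-0.01,-0.005,0.11,0,0,0],[-0.032,-0.005,0.22,0,0,0],[-0.032,-0.005,0.22,0,0,0],[-0.032,-0.005,0.22,0,0,0]]}}

```text
time_s: 8.55
tcp_pos: [0.5186, -0.1777, 0.0547]
eef_rot: [179.9, 0.1, -93.8]
contact_force: [0.1, 0.1, -1.2]
gripper_width: 0.0235
```

```bash
cat > snap.py <<'E'
import sys
from kn import *
from plant import imaging
def snap(cam,name):
    ci=imaging.camera_info(cam);p,d=imaging.capture(cam);np.savez(f"pics/{name}.npz",p=p,d=d,**ci);cv2.imwrite(f"pics/{name}.png",p)
    return load(name)
E
python3 - <<'E'
from snap import *
tipnow(); show([])
zt=snap("top","top4");zs=snap("scene","scene4")
for z,n in((zt,"t"),(zs,"s")):
    P=cloud(z);
    c,s=np.cos(PQ[2]),np.sin(PQ[2])
    X=1000*((P[...,0]-PQ[0])*c+(P[...,1]-PQ[1])*s);Y=1000*(-(P[...,0]-PQ[0])*s+(P[...,1]-PQ[1])*c);Z=P[...,2]*1000
    def st(m): m=m&np.isfinite(Z); return np.round([np.median(Z[m]),np.mean(Z[m]),Z[m].std(),m.sum()],2)
    print(n,"board",st((abs(X)<90)&(X<-62)&(Y>-90)&(Y<-8)),st((X>70)&(X<90)&(Y>-90)&(Y<-8)),"block",st((abs(X)<50)&(Y>-70)&(Y<-8)),"bed",st((abs(X)<80)&(Y>10)&(Y<95)))
    for y0 in(-180,-165,-150,-135): print(y0,st((abs(X-3)<25)&(Y>y0)&(Y<y0+15)&(Z>40)))
p=zs['p'];cv2.imwrite("pics/s4c.png",cv2.resize(p[130:230,230:400],None,fx=4.5,fy=4.5,interpolation=cv2.INTER_CUBIC))
p=zt['p'];cv2.imwrite("pics/t4c.png",cv2.resize(p[130:230,150:320],None,fx=4.5,fy=4.5,interpolation=cv2.INTER_CUBIC))
E
```

```text
tip press [   4.2 -118.5   64.8] knife zyx [1.5 3.  0.1]
t 8.55 tcp [ 0.5186 -0.1777  0.0547] [ 1.799e+02  1.000e-01 -9.380e+01] j [  1.5  18.8 -27.5  -0.1 -43.8  -5.2] F [ 0.1  0.1 -1.2] w 0.0235
t board [557.16 483.61 177.41 367.  ] [nan nan nan  0.] block [479.81 476.18  55.35 804.  ] bed [72.18 72.56  2.34  8.  ]
-180 [476.18 408.39 151.7  181.  ]
-165 [476.59 409.76 150.52 179.  ]
-150 [476.48 417.98 142.55 170.  ]
-135 [479.1  430.64 131.99 173.  ]
s board [557.49 415.01 232.51 427.  ] [ 55.71  31.13  30.04 212.  ] block [ 461.28  357.68  182.95 1295.  ] bed [ 72.56  72.41   2.38 814.  ]
-180 [473.55 317.7  198.96 131.  ]
-165 [474.33 334.15 194.16 126.  ]
-150 [472.97 330.69 195.26 135.  ]
-135 [474.77 346.24 191.53 147.  ]
  return _methods._mean(a, axis=axis, dtype=dtype,
  ret = ret.dtype.type(ret / rcount)
  ret = _var(a, axis=axis, dtype=dtype, out=out, ddof=ddof,
  arrmean = um.true_divide(arrmean, div, out=arrmean,
  ret = ret.dtype.type(ret / rcount)
```

View pics/s4c.png

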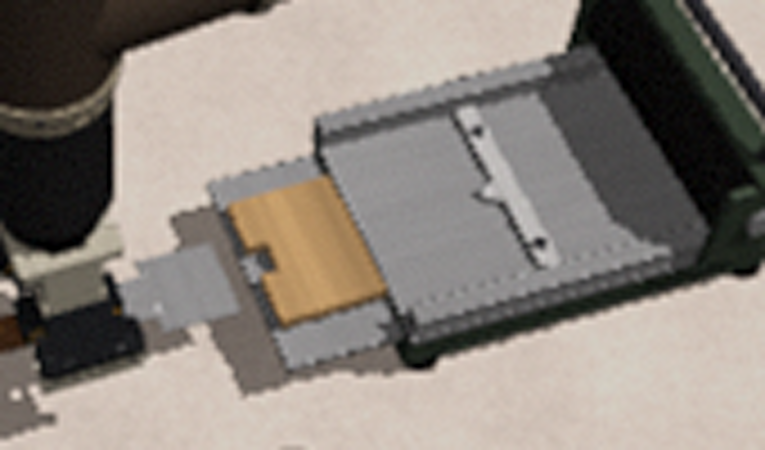

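View pics/t4c.png

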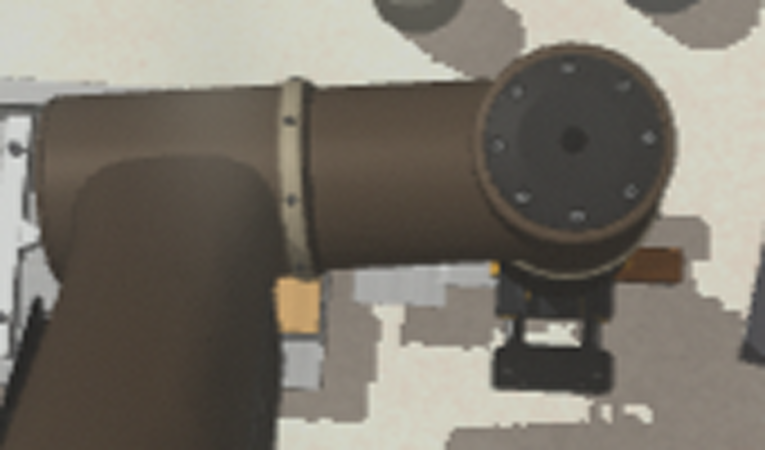

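```bash
cat > ov.py <<'E'
from snap import *
def kpts(pts):
    from plant import status
    s=status.get_state();Rt=rpy(s['eef_rot']);R=Rt*RT;o=s['tcp_pos']+Rt.apply(PT)
    return np.array([o+R.apply(np.array(q)/1000) for q in pts])
def overlay(z,f,box,polys,name):
    x0,x1,y0,y1=box
    im=cv2.resize(z['p'][y0:y1,x0:x1],None,fx=f,fy=f,interpolation=cv2.INTER_CUBIC)
    for pts,col in polys:
        uv=proj(z,pts);uv=((uv-[x0,y0]+.5)*f)
        cv2.polylines(im,[np.round(uv*16-8).astype(int)],True,col,1,cv2.LINE_AA,4)
    cv2.imwrite(f"pics/{name}.png",im)
BLADE=[(75,-35,1),(140,-35,1),(140,35,1),(75,35,1)]
def blk(dx=0,dy=0,q=(534.5,32.2,-.06),Z=78):
    c,s=np.cos(q[2]),np.sin(q[2])
    return np.array([[q[0]+c*X-s*Y,q[1]+s*X+c*Y,Z] for X,Y in[(-60,-45),(-14,-45),(-14,-29),(14,-29),(14,-45),(60,-45),(60,45),(-60,45)]])/1000
E
python3 - <<'E'
from ov import *
z=load("scene4")
bd=np.array([press(x,y,60) for x,y in[(-95,-98),(95,-98),(95,0),(-95,0)]])
overlay(z,7,(255,355,150,225),[(kpts(BLADE),(0,255,0)),(blk(),(255,0,255)),(bd,(0,0,255))],"ov4")
E
```

```text
(no output)
```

View pics/ov4.png

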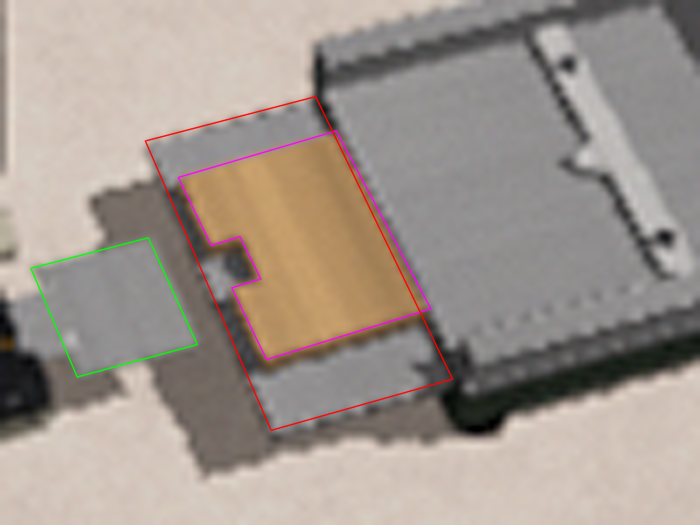

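```bash
cat >> ov.py <<'E'
def meanz(z,poly,shrink=1):
    P=cloud(z);m=np.zeros(P.shape[:2],np.uint8);cv2.fillPoly(m,[np.round(proj(z,poly)).astype(int)],1)
    m=cv2.erode(m,np.ones((3,3)))>0; Z=P[...,2][m]*1000;Z=Z[np.isfinite(Z)];med=np.median(Z);Z=Z[abs(Z-med)<8];return round(Z.mean(),2),round(Z.std()/len(Z)**.5,2),len(Z)
E
python3 - <<'E'
from ov import *
z=load("scene4")
q=lambda x0,x1,y0,y1,Z:np.array([press(x,y,Z) for x,y in[(x0,y0),(x1,y0),(x1,y1),(x0,y1)]])
print("board",meanz(z,q(70,93,-92,-8,60)),meanz(z,q(-93,-62,-92,-10,60)))
print("block",meanz(z,blk()[4:7].tolist() and np.array([press(x,y,78) for x,y in[(-50,-70),(55,-70),(55,-8),(-50,-8)]])))
print("bed",meanz(z,q(-80,80,10,100,72)))
b=kpts(BLADE);print("blade",meanz(z,b),"expected",b[:,2].mean())
E
```

```text
board (np.float64(60.19), np.float64(0.25), 86) (np.float64(60.42), np.float64(0.25), 99)
block (np.float64(78.25), np.float64(0.13), 324)
bed (np.float64(72.38), np.float64(0.09), 773)
blade (np.float64(68.14), np.float64(0.15), 238) expected 0.06784502309929726
```

```bash
python3 - <<'E'
from kn import *
tipnow()
show([tool_for_tip(press(3.9,y,62.3),HEAD+1.7,2.5) for y in(-112,-100,-90,-82,-76)])
E
```

```text
tip press [   4.3 -118.3   65.1] knife zyx [1.5 3.  0.1]
t 8.65 tcp [ 0.5189 -0.1776  0.055 ] [ 1.80e+02  1.00e-01 -9.38e+01] j [  1.5  18.8 -27.5  -0.1 -43.8  -5.2] F [-0.5  0.8 -1.6] w 0.0238
[-0.032, -0.001, 0.021, 0.001, -0.006, -0.002] 0.1
[-0.092, -0.003, 0.021, 0.001, -0.006, -0.002] 0.3
[-0.142, -0.004, 0.021, 0.001, -0.006, -0.002] 0.5
[-0.182, -0.005, 0.021, 0.001, -0.006, -0.002] 0.6
[-0.212, -0.006, 0.021, 0.001, -0.006, -0.002] 0.7
```

Call:
{"api": "apply_moves", "payload": {"moves": [[-0.032,-0.001,0.021,0,-0.006,0],[-0.05,-0.001,0.021,0,-0.006,0],[-0.05,-0.001,0.021,0,-0.006,0]]}}

```text
time_s: 9.02
tcp_pos: [0.5198, -0.1673, 0.051]
eef_rot: [180.0, 0.6, -93.7]
contact_force: [0.1, 1.0, -1.4]
gripper_width: 0.0234
```

```bash
python3 - <<'E'
from kn import *
from plant import status
for i in range(3): tipnow()
show([tool_for_tip(press(3.9,y,62.5),HEAD+1.7,2.5) for y in(-100,-90,-82,-76)])
E
```

```text
tip press [   4.3 -108.1   62.4] knife zyx [1.5 2.5 0.1]
tip press [   4.3 -108.1   62.4] knife zyx [1.5 2.5 0.1]
tip press [   4.3 -108.1   62.4] knife zyx [1.5 2.5 0.1]
t 9.025 tcp [ 0.5198 -0.1673  0.051 ] [180.    0.6 -93.7] j [  2.3  19.  -27.5  -0.9 -43.4  -5.3] F [ 0.1  1.  -1.4] w 0.0234
[-0.041, -0.001, -0.0, 0.001, 0.0, -0.002] 0.1
[-0.091, -0.003, 0.0, 0.001, 0.0, -0.002] 0.3
[-0.131, -0.004, 0.001, 0.001, 0.0, -0.002] 0.4
[-0.161, -0.005, 0.001, 0.001, 0.0, -0.002] 0.5
```

Call:
{"api": "apply_moves", "payload": {"moves": [[-0.041,-0.001,0,0,0,0],[-0.091,-0.003,0,0,0,0],[-0.131,-0.004,0,0,0,0],[-0.155,-0.005,0,0,0,0],[-0.155,-0.005,0,0,0,0]]}}

```text
time_s: 9.65
tcp_pos: [0.523, -0.136, 0.0513]
eef_rot: [180.0, 0.6, -93.7]
contact_force: [0.6, -0.6, -1.1]
gripper_width: 0.0236
```

```bash
python3 - <<'E'
from ov import *
tipnow()
z=snap("scene","scene5")
overlay(z,7,(255,355,150,225),[(kpts(BLADE),(0,255,0)),(blk(),(255,0,255))],"ov5")
show([])
E
```

```text
tip press [  4.4 -76.6  62.8] knife zyx [1.6 2.5 0.1]
t 9.7 tcp [ 0.5229 -0.1362  0.0513] [180.    0.6 -93.7] j [  5.7  18.5 -28.3  -0.9 -43.1  -8.8] F [-0.4  0.1 -0.2] w 0.0235
```

View pics/ov5.png

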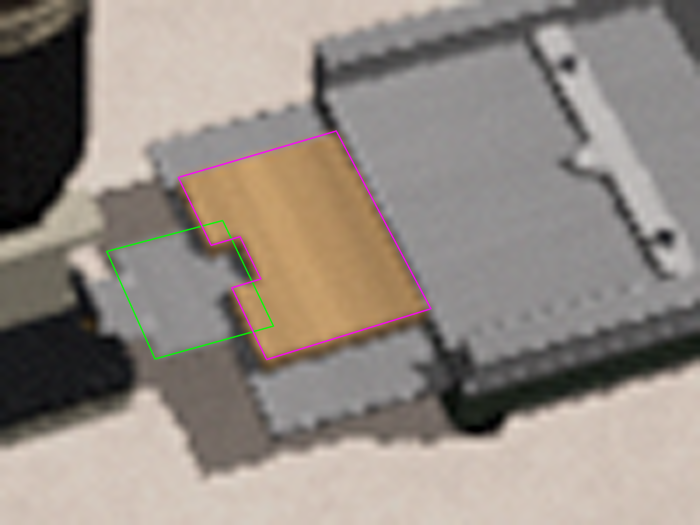

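```bash
cat > path.py <<'E'
from kn import *
def tipth(th,u=74,below=1.2):
    t=np.radians(th)
    if th<=31: C=np.array([-6*th/31, 66-6*th/31])
    elif th<=90: C=np.array([-12*np.sin(t),60])
    else:
        d=np.radians(th-90);s=u-12
        return np.array([s*np.sin(d)-(12+below)*np.cos(d),72+s*np.cos(d)+(12+below)*np.sin(d)])
    return C+u*np.array([-np.cos(t),np.sin(t)])+below*np.array([-np.sin(t),-np.cos(t)])
E
python3 - <<'E'
from path import *
show([tool_for_tip(press(4,-71,62.8),HEAD+1.5,2.5)]+[tool_for_tip(press(4,*tipth(th)),HEAD+1.2,phi) for th,phi in((4,3),(9,4),(15,6),(21,8),(27,10),(33,12.5),(39,16),(45,20))])
print([tipth(t).round(1) for t in(4,9,15,21,27,33,39,45)])
E
```

```text
t 9.7 tcp [ 0.5229 -0.1362  0.0513] [180.    0.6 -93.7] j [  5.7  18.5 -28.3  -0.9 -43.1  -8.8] F [-0.4  0.1 -0.2] w 0.0235
[-0.029, 0.002, -0.0, 0.001, 0.0, 0.0] 0.1
[-0.011, 0.006, -0.038, 0.001, 0.006, 0.004] 0.1
[-0.009, 0.006, -0.078, 0.001, 0.017, 0.004] 0.3
[-0.01, 0.006, -0.135, 0.001, 0.039, 0.004] 0.4
[-0.016, 0.006, -0.19, 0.001, 0.061, 0.004] 0.6
[-0.027, 0.005, -0.244, 0.0, 0.084, 0.004] 0.8
[-0.042, 0.005, -0.305, 0.0, 0.111, 0.004] 1.0
[-0.065, 0.004, -0.378, 0.0, 0.15, 0.004] 1.3
[-0.096, 0.004, -0.455, -0.0, 0.195, 0.004] 1.6
[array([-74.7,  69.2]), array([-75. ,  74.6]), array([-74.7,  81.1]), array([-73.6,  87.3]), array([-71.7,  93.3]), array([-69.3,  99.3]), array([-65.8, 105.6]), array([-61.7, 111.5])]
```

Call:
{"api": "apply_moves", "payload": {"moves": [[-0.02,0.001,0,0,0,0],[-0.029,0.002,0,0,0,0],[-0.022,0.003,-0.018,0,0.003,0.002],[-0.013,0.005,-0.038,0,0.006,0.004],[-0.01,0.006,-0.058,0,0.011,0.004],[-0.009,0.006,-0.078,0,0.017,0.004],[-0.01,0.006,-0.107,0,0.028,0.004],[-0.01,0.006,-0.135,0,0.039,0.004],[-0.01,0.006,-0.135,0,0.039,0.004]]}}

```text
time_s: 10.82
tcp_pos: [0.522, -0.1341, 0.0789]
eef_rot: [-180.0, -2.9, -94.0]
contact_force: [-0.4, -0.6, -1.4]
gripper_width: 0.0239
```

```bash
python3 - <<'E'
from ov import *
tipnow()
z=snap("scene","scene6")
overlay(z,7,(255,355,140,215),[(kpts(BLADE),(0,255,0))],"ov6")
from path import *
show([tool_for_tip(press(4,*tipth(th)),HEAD+1,phi) for th,phi in((21,8),(27,10),(33,12.5),(39,16),(45,20),(52,25),(60,30))])
E
```

```text
tip press [  4.1 -74.4  81.7] knife zyx [1.2 6.  0. ]
t 10.875 tcp [ 0.5219 -0.1341  0.0785] [-180.    -2.9  -94. ] j [  8.5  16.  -29.5   4.  -45.2 -15.4] F [-0.3 -1.  -2.4] w 0.0234
[-0.001, 0.002, -0.054, 0.0, 0.022, 0.002] 0.2
[-0.009, 0.002, -0.109, 0.0, 0.045, 0.002] 0.4
[-0.02, 0.002, -0.17, 0.0, 0.072, 0.002] 0.6
[-0.039, 0.001, -0.245, -0.0, 0.111, 0.002] 0.9
[-0.065, 0.001, -0.324, -0.0, 0.156, 0.002] 1.3
[-0.105, -0.0, -0.415, -0.0, 0.211, 0.002] 1.8
[-0.159, -0.001, -0.505, -0.001, 0.267, 0.002] 2.2
```

View pics/ov6.png

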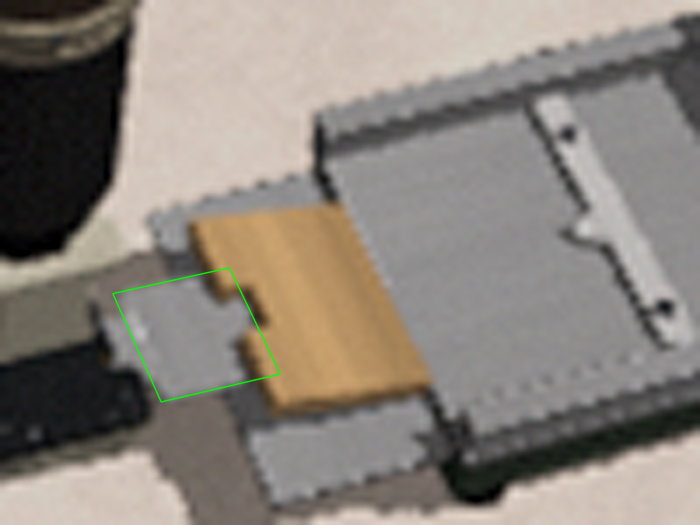

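Call:
{"api": "apply_moves", "payload": {"moves": [[0,0.001,-0.027,0,0.011,0.001],[-0.001,0.002,-0.054,0,0.022,0.002],[-0.005,0.002,-0.082,0,0.034,0.002],[-0.009,0.002,-0.109,0,0.045,0.002],[-0.015,0.002,-0.14,0,0.058,0.002],[-0.02,0.002,-0.17,0,0.072,0.002],[-0.029,0.001,-0.208,0,0.091,0.002],[-0.039,0.001,-0.245,0,0.111,0.002],[-0.052,0.001,-0.285,0,0.134,0.002],[-0.065,0.001,-0.324,0,0.156,0.002]]}}

```text
time_s: 12.12
tcp_pos: [0.5229, -0.1177, 0.1432]
eef_rot: [-179.9, -17.0, -94.2]
contact_force: [-0.4, -0.5, -1.3]
gripper_width: 0.0236
```

```bash
python3 - <<'E'
from ov import *
tipnow()
z=snap("scene","scene7")
overlay(z,7,(255,355,140,215),[(kpts(BLADE),(0,255,0))],"ov7")
from path import *
show([tool_for_tip(press(4,*tipth(th)),HEAD+.6,phi) for th,phi in((49,23),(53,26),(57,29),(61,32),(65,34.5),(69,37),(73,39),(77,41),(81,43),(85,45))])
E
```

```text
tip press [  4.  -61.5 111.8] knife zyx [ 1.  20.1 -0.1]
t 12.175 tcp [ 0.5235 -0.1172  0.1439] [-179.9  -17.1  -94.2] j [ 19.2  12.  -32.9  19.7 -53.5 -36.3] F [ 0.3  1.2 -0.6] w 0.0231
[-0.006, 0.007, -0.051, -0.003, 0.031, 0.005] 0.3
[-0.018, 0.007, -0.109, -0.003, 0.064, 0.005] 0.5
[-0.033, 0.006, -0.165, -0.003, 0.098, 0.005] 0.8
[-0.052, 0.006, -0.22, -0.003, 0.131, 0.004] 1.1
[-0.073, 0.005, -0.268, -0.004, 0.159, 0.004] 1.3
[-0.097, 0.004, -0.315, -0.004, 0.186, 0.004] 1.6
[-0.122, 0.004, -0.354, -0.004, 0.209, 0.004] 1.8
[-0.15, 0.003, -0.391, -0.004, 0.231, 0.004] 1.9
[-0.179, 0.002, -0.427, -0.004, 0.253, 0.004] 2.1
[-0.21, 0.001, -0.46, -0.004, 0.275, 0.004] 2.3
```

View pics/ov7.png

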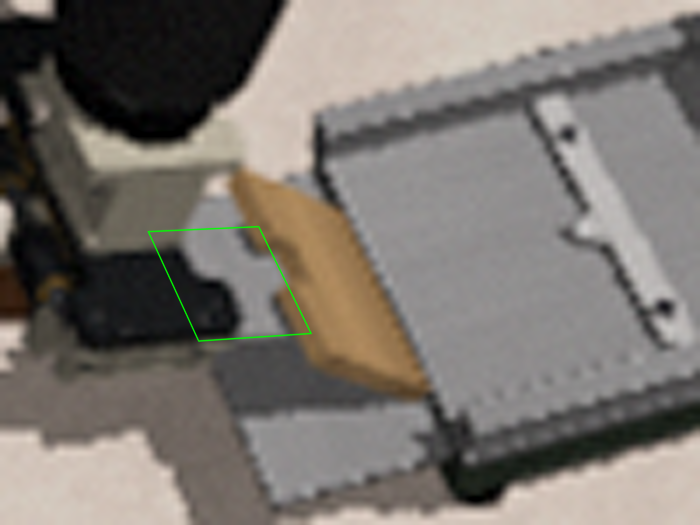

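Call:
{"api": "apply_moves", "payload": {"moves": [[-0.006,0.007,-0.051,-0.003,0.031,0.005],[-0.018,0.007,-0.109,-0.003,0.064,0.005],[-0.033,0.006,-0.165,-0.003,0.098,0.005],[-0.052,0.006,-0.22,-0.003,0.131,0.004],[-0.073,0.005,-0.268,-0.004,0.159,0.004],[-0.097,0.004,-0.315,-0.004,0.186,0.004],[-0.122,0.004,-0.354,-0.004,0.209,0.004],[-0.15,0.003,-0.391,-0.004,0.231,0.004],[-0.179,0.002,-0.427,-0.004,0.253,0.004],[-0.21,0.001,-0.46,-0.004,0.275,0.004]]}}

```text
time_s: 13.42
tcp_pos: [0.5281, -0.0496, 0.2197]
eef_rot: [-180.0, -42.0, -94.6]
contact_force: [0.4, 0.8, -1.9]
gripper_width: 0.0238
```

```bash
python3 - <<'E'
from ov import *
tipnow()
z=snap("scene","scene8")
overlay(z,7,(255,355,130,210),[(kpts(BLADE),(0,255,0))],"ov8")
from path import *
show([tool_for_tip(press(4,*tipth(th)),HEAD,phi) for th,phi in((89,46),(93,47),(97,48),(101,49),(105,50),(109,51),(113,52))])
print([tipth(t).round(1) for t in(89,93,97,101,105,109,113)])
E
```

```text
tip press [  4.2 -19.2 133.7] knife zyx [ 0.6 45.1 -0. ]
t 13.475 tcp [ 0.5287 -0.0487  0.2198] [-180.   -42.1  -94.6] j [ 36.6  16.9 -30.5  31.4 -75.6 -58.3] F [ 1.   1.2 -1.2] w 0.0238
[-0.012, 0.009, -0.025, -0.005, 0.009, 0.005] 0.1
[-0.026, 0.008, -0.054, -0.005, 0.02, 0.005] 0.2
[-0.041, 0.008, -0.083, -0.005, 0.031, 0.005] 0.3
[-0.056, 0.007, -0.111, -0.006, 0.042, 0.005] 0.4
[-0.073, 0.007, -0.138, -0.006, 0.053, 0.005] 0.5
[-0.091, 0.007, -0.164, -0.006, 0.064, 0.005] 0.6
[-0.11, 0.006, -0.188, -0.006, 0.076, 0.005] 0.7
[array([-14.5, 134. ]), array([ -9.9, 134.6]), array([ -5.5, 135.1]), array([ -1.1, 135.4]), array([  3.3, 135.3]), array([  7.7, 134.9]), array([ 12.1, 134.2])]
```

View pics/ov8.png

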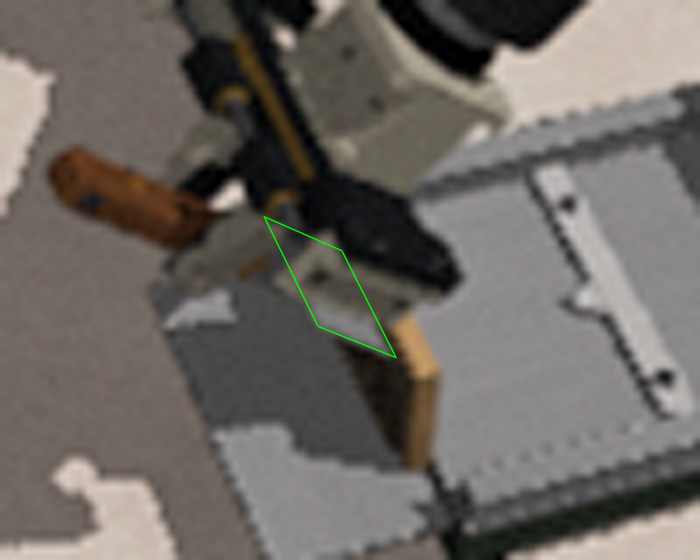

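Call:
{"api": "apply_moves", "payload": {"moves": [[-0.012,0.009,-0.025,-0.005,0.009,0.005],[-0.026,0.008,-0.054,-0.005,0.02,0.005],[-0.041,0.008,-0.083,-0.005,0.031,0.005],[-0.056,0.007,-0.111,-0.006,0.042,0.005],[-0.073,0.007,-0.138,-0.006,0.053,0.005],[-0.091,0.007,-0.164,-0.006,0.064,0.005],[-0.11,0.006,-0.188,-0.006,0.076,0.005],[-0.11,0.006,-0.188,-0.006,0.076,0.005]]}}

```text
time_s: 14.48
tcp_pos: [0.531, -0.0066, 0.2326]
eef_rot: [179.9, -49.0, -95.1]
contact_force: [-0.2, -0.5, -0.3]
gripper_width: 0.0238
```

```bash
python3 - <<'E'
from ov import *
tipnow()
z=snap("scene","scene9")
overlay(z,6,(255,385,130,220),[(kpts(BLADE),(0,255,0))],"ov9")
show([])
E
```

```text
tip press [  4.   12.6 133.7] knife zyx [ 0.1 52.1  0.1]
t 14.525 tcp [ 0.5308 -0.0069  0.2327] [179.9 -49.  -95.2] j [ 41.7  21.1 -27.   31.2 -83.1 -62.6] F [ 0.3  0.5 -0.9] w 0.0235
```

View pics/ov9.png

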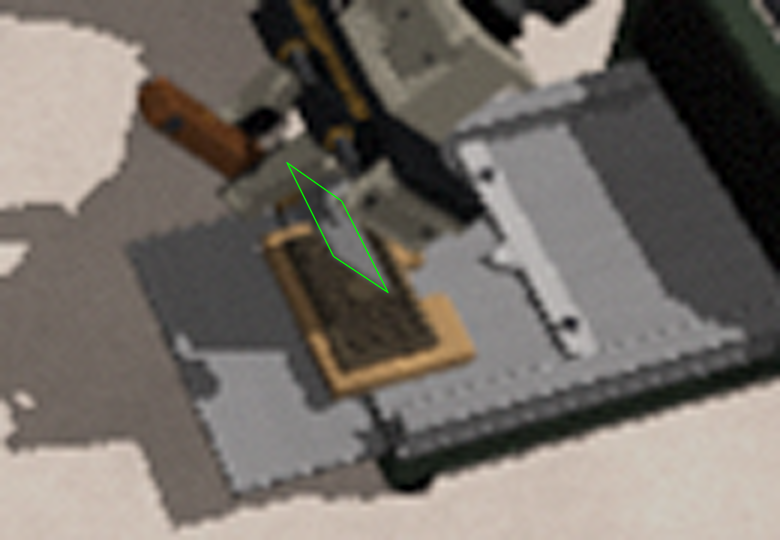

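```bash
python3 - <<'E'
from kn import *
show([tool_for_tip(press(3,*a),HEAD,phi) for a,phi in(((0,140),48),((-55,125),22),((-45,90),22))])
E
```

```text
t 14.525 tcp [ 0.5308 -0.0069  0.2327] [179.9 -49.  -95.2] j [ 41.7  21.1 -27.   31.2 -83.1 -62.6] F [ 0.3  0.5 -0.9] w 0.0235
[0.058, 0.005, 0.075, 0.0, -0.045, 0.0] 0.4
[0.069, 0.005, 0.626, 0.001, -0.334, 0.001] 2.8
[-0.096, 0.005, 0.703, 0.001, -0.334, 0.001] 2.8
```

Call:
{"api": "apply_moves", "payload": {"moves": [[0.058,0.005,0.075,0,-0.045,0],[0.06,0.005,0.26,0,-0.14,0],[0.065,0.005,0.44,0,-0.24,0],[0.069,0.005,0.626,0,-0.334,0],[0.069,0.005,0.626,0,-0.334,0]]}}

```text
time_s: 15.15
tcp_pos: [0.5182, -0.1135, 0.1609]
eef_rot: [179.9, -18.7, -95.6]
contact_force: [0.1, 0.2, -0.5]
gripper_width: 0.0237
```

```bash
python3 - <<'E'
from ov import *
tipnow()
z=snap("scene","scene10")
bed=np.array([press(x,y,72) for x,y in[(-89.5,0),(89.5,0),(89.5,120),(-89.5,120)]])
b=np.array([press(x+3.5,y+33,84) for x,y in[(-60,-45),(60,-45),(60,45),(14,45),(14,29),(-14,29),(-14,45),(-60,45)]])
overlay(z,6,(260,390,130,220),[(bed,(0,255,0)),(b,(255,0,255))],"ov10")
show([])
E
```

```text
tip press [  2.2 -58.7 125.4] knife zyx [-0.3 21.8  0.1]
t 15.2 tcp [ 0.5192 -0.1123  0.1613] [180.  -18.9 -95.5] j [ 20.8  11.2 -32.1  20.2 -57.  -38.9] F [ 0.9 -0.3 -0.1] w 0.0239
```

View pics/ov10.png

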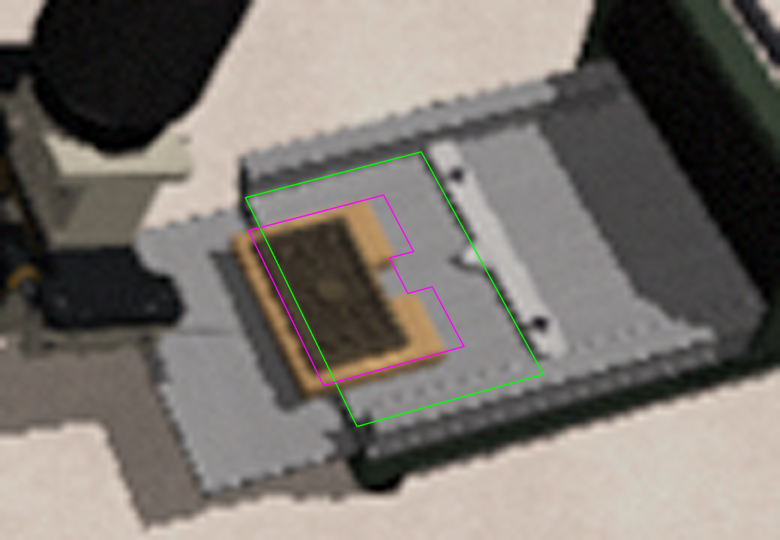

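```bash
python3 - <<'E'
from kn import *
show([tool_for_tip(press(x,y,z),HEAD,22) for x,y,z in((4.5,-50,95),(4.5,-45,78),(4.5,-32,78))])
E
```

```text
t 15.2 tcp [ 0.5192 -0.1123  0.1613] [180.  -18.9 -95.5] j [ 20.8  11.2 -32.1  20.2 -57.  -38.9] F [ 0.9 -0.3 -0.1] w 0.0239
[-0.085, -0.011, 0.132, 0.002, 0.0, -0.003] 0.5
[-0.136, -0.011, 0.204, 0.002, 0.0, -0.003] 0.8
[-0.198, -0.011, 0.183, 0.002, 0.0, -0.003] 0.9
```

Call:
{"api": "apply_moves", "payload": {"moves": [[-0.085,-0.011,0.132,0,0,-0.003],[-0.136,-0.011,0.204,0,0,-0.003],[-0.136,-0.011,0.204,0.002,0,-0.003],[-0.198,-0.011,0.183,0.002,0,-0.003],[-0.198,-0.011,0.183,0.002,0,-0.003]]}}

```text
time_s: 15.82
tcp_pos: [0.5249, -0.0856, 0.1147]
eef_rot: [-179.9, -18.8, -95.1]
contact_force: [-0.8, 0.1, -1.7]
gripper_width: 0.0236
```

```bash
python3 - <<'E'
from ov import *
tipnow()
z=snap("scene","scene11")
b=np.array([press(x+4.5,y+21,84) for x,y in[(-60,-45),(60,-45),(60,45),(14,45),(14,29),(-14,29),(-14,45),(-60,45)]])
overlay(z,7,(270,380,140,215),[(kpts(BLADE),(0,255,0)),(b,(255,0,255))],"ov11")
show([tool_for_tip(press(x,y,78),HEAD,22) for x,y in((4.5,-26),(4.2,-18),(3.6,-10),(2.8,-2),(2,6),(1.2,14))])
E
```

```text
tip press [  5.1 -30.4  79. ] knife zyx [ 0.1 21.9 -0.1]
t 15.875 tcp [ 0.5246 -0.086   0.1146] [-179.9  -18.8  -95.1] j [ 23.3  14.7 -35.1  21.4 -51.4 -43.5] F [-0.   0.5 -1.5] w 0.0235
[-0.024, 0.003, -0.004, -0.001, 0.001, 0.001] 0.1
[-0.062, 0.005, -0.017, -0.001, 0.001, 0.001] 0.2
[-0.1, 0.007, -0.03, -0.001, 0.001, 0.001] 0.3
[-0.138, 0.011, -0.043, -0.001, 0.001, 0.001] 0.5
[-0.176, 0.015, -0.056, -0.001, 0.001, 0.001] 0.6
[-0.214, 0.019, -0.069, -0.001, 0.001, 0.001] 0.7
```

View pics/ov11.png

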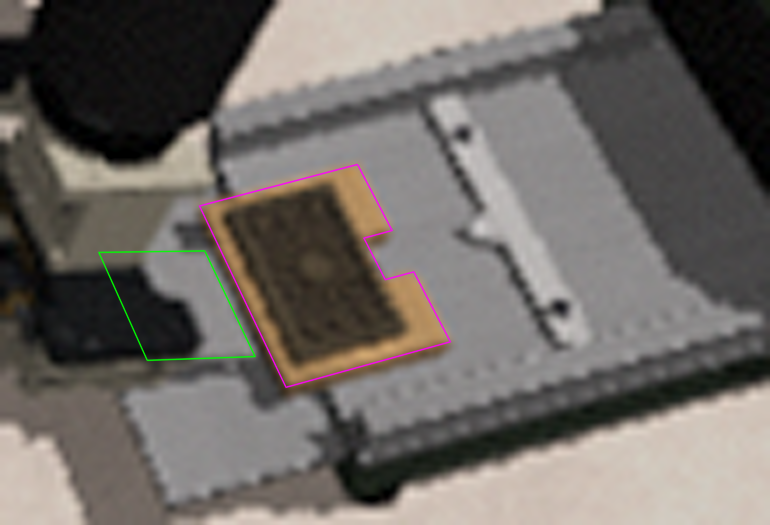

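Call:
{"api": "apply_moves", "payload": {"moves": [[-0.024,0.003,-0.004,0,0,0],[-0.043,0.004,-0.011,0,0,0],[-0.062,0.005,-0.017,0,0,0],[-0.1,0.007,-0.03,0,0,0],[-0.138,0.011,-0.043,0,0,0],[-0.176,0.015,-0.056,0,0,0],[-0.214,0.019,-0.069,0,0,0],[-0.214,0.019,-0.069,0,0,0]]}}

```text
time_s: 16.88
tcp_pos: [0.525, -0.0401, 0.1138]
eef_rot: [-179.9, -18.8, -95.1]
contact_force: [0.7, 0.1, -1.4]
gripper_width: 0.0234
```

```bash
python3 - <<'E'
from ov import *
tipnow()
z=snap("scene","scene12")
b=np.array([press(x+3,y+59,84) for x,y in[(-60,-45),(60,-45),(60,45),(14,45),(14,29),(-14,29),(-14,45),(-60,45)]])
overlay(z,7,(270,380,140,215),[(kpts(BLADE),(0,255,0)),(b,(255,0,255))],"ov12")
show([tool_for_tip(press(x,y,78),HEAD,22) for x,y in((1,18),(0.5,22),(0,25),(0,28),(0,30),(0,31))])
E
```

```text
tip press [ 1.  14.9 78.1] knife zyx [ 0.1 21.9 -0.1]
t 16.925 tcp [ 0.5249 -0.0405  0.1138] [-179.9  -18.8  -95.1] j [ 28.1  15.2 -33.9  19.8 -53.1 -46.9] F [ 0.1 -0.  -1.5] w 0.0237
[-0.016, 0.001, -0.006, -0.002, 0.001, 0.001] 0.1
[-0.035, 0.004, -0.012, -0.002, 0.001, 0.001] 0.1
[-0.05, 0.006, -0.017, -0.002, 0.001, 0.001] 0.2
[-0.064, 0.006, -0.022, -0.002, 0.001, 0.001] 0.2
[-0.073, 0.006, -0.025, -0.002, 0.001, 0.001] 0.2
[-0.078, 0.006, -0.027, -0.002, 0.001, 0.001] 0.3
```

View pics/ov12.png

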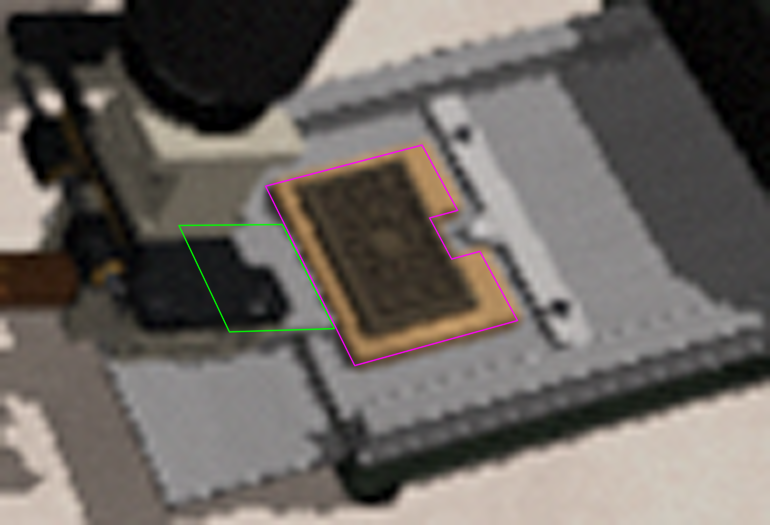

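Call:
{"api": "apply_moves", "payload": {"moves": [[-0.016,0.001,-0.006,0,0,0],[-0.035,0.004,-0.012,0,0,0],[-0.05,0.006,-0.017,0,0,0],[-0.064,0.006,-0.022,0,0,0],[-0.073,0.006,-0.025,0,0,0],[-0.073,0.006,-0.025,0,0,0]]}}

```text
time_s: 17.68
tcp_pos: [0.5246, -0.0263, 0.1143]
eef_rot: [-179.9, -19.0, -95.1]
contact_force: [1.0, -9.0, 1.4]
gripper_width: 0.0237
```

```bash
python3 - <<'E'
from ov import *
tipnow()
show([tool_for_tip(press(x,y,78),HEAD,22) for x,y in((0,31),(0,32),(0,33),(0,34))])
E
```

```text
tip press [-0.6 28.5 78.2] knife zyx [ 0.1 22.1 -0. ]
t 17.675 tcp [ 0.5246 -0.0263  0.1143] [-179.9  -19.   -95.1] j [ 29.6  15.4 -33.4  19.4 -53.8 -48. ] F [ 1.  -9.   1.4] w 0.0237
[-0.012, -0.002, -0.002, -0.001, -0.001, 0.001] 0.0
[-0.017, -0.002, -0.004, -0.001, -0.001, 0.001] 0.1
[-0.022, -0.002, -0.005, -0.001, -0.001, 0.001] 0.1
[-0.026, -0.002, -0.007, -0.001, -0.001, 0.001] 0.1
```

```bash
python3 - <<'E'
from ov import *
z=snap("scene","scene13")
b=np.array([press(x,y+75,84) for x,y in[(-60,-45),(60,-45),(60,45),(14,45),(14,29),(-14,29),(-14,45),(-60,45)]])
overlay(z,8,(290,380,145,210),[],"ov13a")
overlay(z,8,(290,380,145,210),[(b,(255,0,255))],"ov13")
show([])
E
```

```text
t 17.725 tcp [ 0.5246 -0.0263  0.1142] [-179.9  -19.   -95.1] j [ 29.6  15.4 -33.4  19.4 -53.8 -48. ] F [ 1.3 -7.8  1.3] w 0.0234
```

View pics/ov13a.png

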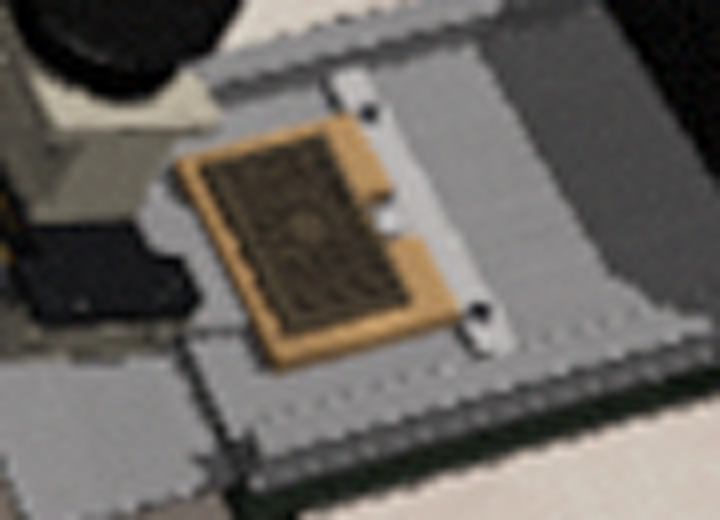

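View pics/ov13.png

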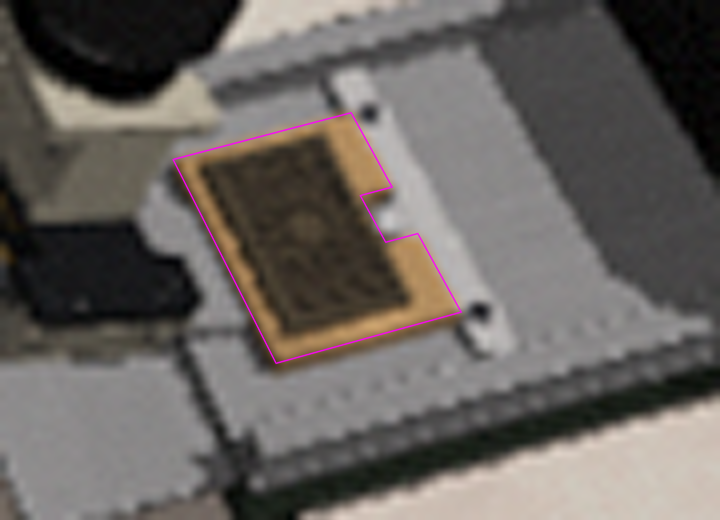

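Call:
{"api": "apply_moves", "payload": {"moves": [[-0.014,0,-0.003,0,0,0],[-0.022,0,-0.005,0,0,0],[-0.022,0,-0.005,0,0,0]]}}

```text
time_s: 18.1
tcp_pos: [0.5236, -0.0255, 0.1148]
eef_rot: [179.9, -19.4, -95.2]
contact_force: [2.6, -19.8, 5.2]
gripper_width: 0.0237
```

```bash
python3 - <<'E'
from ov import *
tipnow();show([])
E
```

```text
tip press [-1.5 29.  77.8] knife zyx [ 0.1 22.5  0.1]
t 18.1 tcp [ 0.5236 -0.0255  0.1148] [179.9 -19.4 -95.2] j [ 29.9  15.5 -33.4  19.5 -54.3 -48.3] F [  2.6 -19.8   5.2] w 0.0237
```

```bash
python3 - <<'E'
from ov import *
show([tool_for_tip(press(0,y,z),HEAD,22) for y,z in((26,78),(5,80),(-60,130))])
E
```

```text
t 18.1 tcp [ 0.5236 -0.0255  0.1148] [179.9 -19.4 -95.2] j [ 29.9  15.5 -33.4  19.5 -54.3 -48.3] F [  2.6 -19.8   5.2] w 0.0237
[0.014, -0.007, 0.01, 0.001, -0.005, 0.001] 0.1
[0.116, -0.007, 0.035, 0.001, -0.005, 0.001] 0.4
[0.506, -0.006, -0.093, 0.001, -0.005, 0.001] 1.6
```

Call:
{"api": "apply_moves", "payload": {"moves": [[0.014,0,0.008,0,-0.003,0],[0.06,0,0.02,0,-0.005,0],[0.116,-0.004,0.03,0,-0.005,0],[0.25,-0.006,-0.02,0,-0.005,0],[0.506,-0.006,-0.093,0,-0.005,0],[0.506,-0.006,-0.093,0,-0.005,0]]}}

```text
time_s: 18.85
tcp_pos: [0.5171, -0.1164, 0.1679]
eef_rot: [-179.9, -18.8, -95.4]
contact_force: [-0.2, 0.7, -1.7]
gripper_width: 0.0234
```

```bash
python3 - <<'E'
from ov import *
tipnow()
z=snap("scene","scene14");w=snap("wrist","wrist14");t=snap("top","top14")
B=[(-60,-45),(60,-45),(60,45),(14,45),(14,29),(-14,29),(-14,45),(-60,45)]
b=np.array([press(x,y+75,84) for x,y in B]);bed=np.array([press(x,y,72) for x,y in[(-89.5,0),(89.5,0),(89.5,120),(-89.5,120)]])
overlay(z,9,(300,385,140,205),[(b,(255,0,255)),(bed,(0,255,0)),(kpts(BLADE),(0,255,0))],"ov14")
overlay(w,1.5,(0,512,0,384),[],"w14")
show([])
E
```

```text
tip press [  0.9 -61.8 132.3] knife zyx [-0.2 21.9 -0.1]
t 19.0 tcp [ 0.5165 -0.1147  0.1656] [179.9 -18.9 -95.2] j [ 20.7  10.7 -32.1  20.2 -57.4 -38.4] F [ 0.5  0.1 -1. ] w 0.0232
```

View pics/ov14.png

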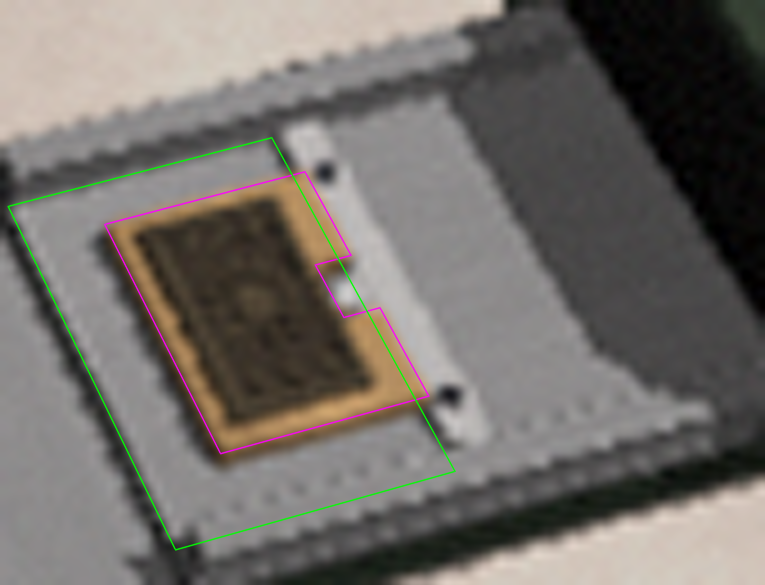

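View pics/w14.png

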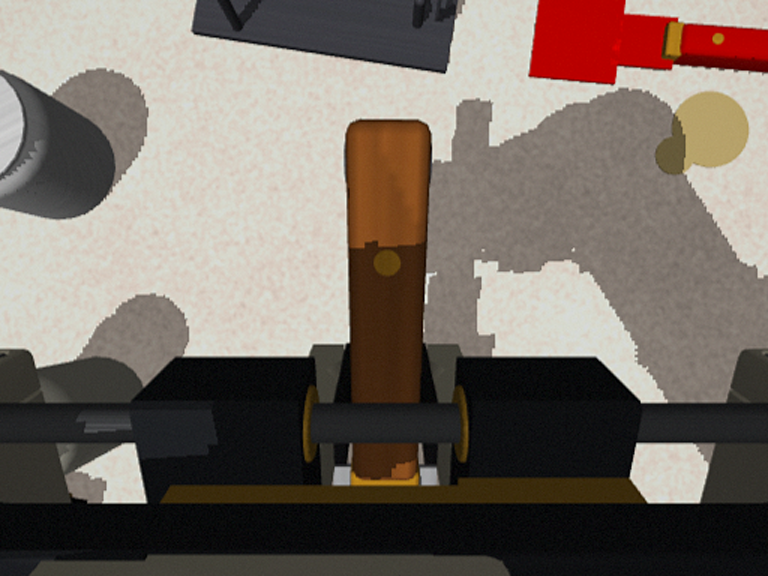

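View pics/top14.png

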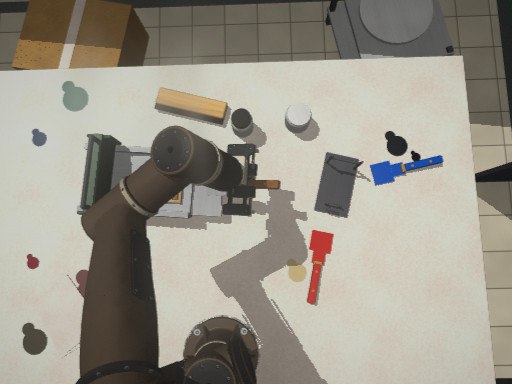

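```bash
python3 - <<'E'
from ov import *
def tp(p,head,phi):
    R=kR(head,phi)*RT.inv(); return (np.array(p),R)
show([tp((.50,-.20,.22),75,8),tp((.48,-.30,.24),45,0)])
E
```

```text
t 19.0 tcp [ 0.5165 -0.1147  0.1656] [179.9 -18.9 -95.2] j [ 20.7  10.7 -32.1  20.2 -57.4 -38.4] F [ 0.5  0.1 -1. ] w 0.0232
[0.497, 0.044, -0.117, -0.021, -0.155, 0.106] 1.6
[1.009, 0.098, -0.048, -0.059, -0.235, 0.439] 4.2
```

Call:
{"api": "apply_moves", "payload": {"moves": [[0.25,0.022,-0.1,-0.01,-0.08,0.05],[0.497,0.044,-0.117,-0.021,-0.155,0.106],[0.99,0.098,-0.048,-0.035,-0.19,0.22],[0.99,0.098,-0.048,-0.05,-0.22,0.34],[0.99,0.098,-0.048,-0.059,-0.235,0.439],[0.99,0.098,-0.048,-0.059,-0.235,0.439]]}}

```text
time_s: 19.75
tcp_pos: [0.4799, -0.2966, 0.2379]
eef_rot: [180.0, 3.1, -134.9]
contact_force: [-0.1, 0.3, -0.2]
gripper_width: 0.0234
```

```bash
python3 - <<'E'
from ov import *
def tp(p,head,phi):
    R=kR(head,phi)*RT.inv(); return (np.array(p),R)
show([((.5331,-.388,.16),GR)])
z=snap("top","top15");s=snap("scene","scene15")
B=[(-60,-45),(60,-45),(60,45),(14,45),(14,29),(-14,29),(-14,45),(-60,45)]
b=np.array([press(x,y+75,84) for x,y in B]);bar=np.array([press(x,y,80) for x,y in[(-82,120),(-11,120),(-4,106),(4,106),(11,120),(82,120)]])
overlay(z,9,(95,180,140,210),[(b,(255,0,255)),(bar,(0,255,0))],"ov15");overlay(z,9,(95,180,140,210),[],"ov15a")
E
```

```text
t 19.75 tcp [ 0.4799 -0.2966  0.2379] [ 180.     3.1 -134.9] j [-13.8   9.3 -11.9  -2.9 -67.2 -30.1] F [-0.1  0.3 -0.2] w 0.0234
[0.157, -0.511, 0.382, 0.181, -0.252, 0.643] 6.0
```

View pics/ov15.png

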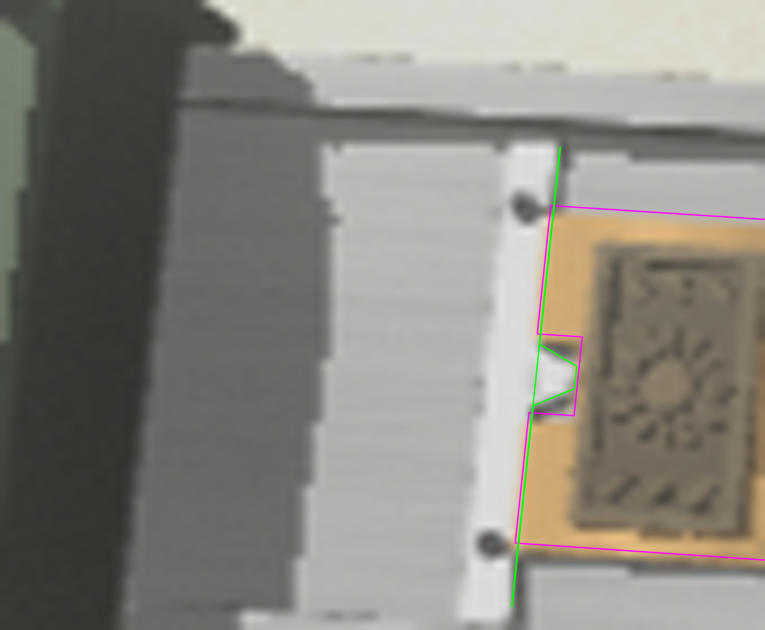

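View pics/ov15a.png

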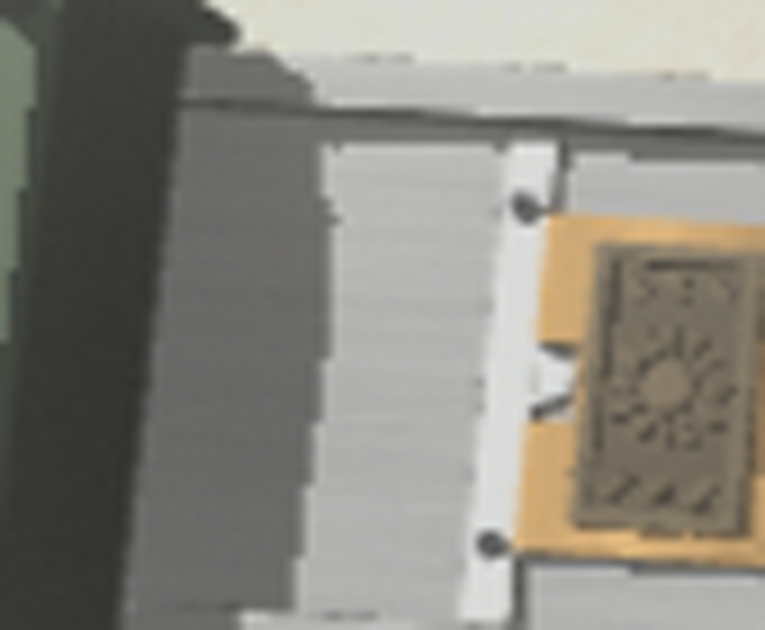

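Seen from the top, the block's notched edge lies flush on the bar all along, from (548,215) to (517,550), and the key sits inside the notch at (553,378). The block is home, so the knife goes back now.

Call:
{"api": "apply_moves", "payload": {"moves": [[0.157,-0.2,0.05,0.03,-0.05,0.12],[0.157,-0.4,0.1,0.07,-0.1,0.24],[0.157,-0.511,0.15,0.1,-0.15,0.36],[0.157,-0.511,0.25,0.14,-0.2,0.5],[0.157,-0.511,0.382,0.181,-0.252,0.6],[0.157,-0.511,0.382,0.181,-0.252,0.643],[0.157,-0.511,0.382,0.181,-0.252,0.643],[0.157,-0.511,0.382,0.181,-0.252,0.643]]}}

```text
time_s: 20.85
tcp_pos: [0.5351, -0.3862, 0.1606]
eef_rot: [-179.7, 28.1, 166.3]
contact_force: [0.6, -0.5, -1.7]
gripper_width: 0.0233
```

```bash
python3 - <<'E'
from ov import *
show([(GP+[0,0,.06],GR),(GP+[0,0,.03],GR),(GP+[0,0,0.003],GR)])
s=snap("scene","scene16")
overlay(s,5,(150,280,190,290),[(kpts(BLADE),(0,255,0))],"ov16")
E
```

```text
t 20.85 tcp [ 0.5351 -0.3862  0.1606] [-179.7   28.1  166.3] j [-20.9   9.9 -27.   -7.1 -25.3 -77.3] F [ 0.6 -0.5 -1.7] w 0.0233
[0.134, -0.01, 0.235, 0.001, 0.0, 0.008] 0.9
[0.204, -0.009, 0.367, 0.001, 0.0, 0.008] 1.3
[0.268, -0.008, 0.486, 0.001, 0.0, 0.008] 1.8
```

View pics/ov16.png

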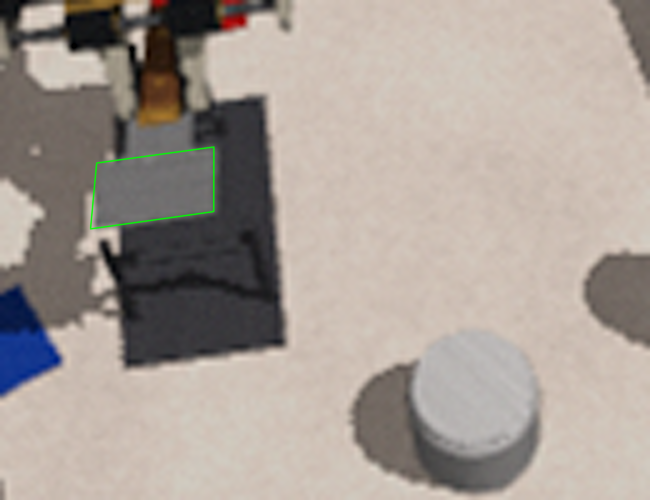

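Call:
{"api": "apply_moves", "payload": {"moves": [[0.067,-0.01,0.118,0,0,0.008],[0.134,-0.01,0.235,0,0,0.008],[0.134,-0.01,0.235,0,0,0.008],[0.134,-0.01,0.235,0,0,0.008]]}}

```text
time_s: 21.4
tcp_pos: [0.5343, -0.389, 0.1079]
eef_rot: [180.0, 28.2, 165.5]
contact_force: [0.1, -0.6, 0.0]
gripper_width: 0.0233
```

```bash
python3 - <<'E'
from ov import *
show([(GP+[0,0,.03],GR),(GP+[0,0,.012],GR),(GP+[0,0,0.003],GR),(GP+[0,0,0.0],GR)])
E
```

```text
t 21.4 tcp [ 0.5343 -0.389   0.1079] [180.   28.2 165.5] j [-21.4  14.1 -29.1 -10.  -19.1 -74.5] F [ 0.1 -0.6  0. ] w 0.0233
[0.08, 0.004, 0.135, 0.001, 0.001, -0.0] 0.5
[0.123, 0.004, 0.214, 0.001, 0.001, -0.0] 0.8
[0.144, 0.004, 0.254, 0.001, 0.001, -0.0] 0.9
[0.151, 0.004, 0.267, 0.001, 0.001, -0.0] 1.0
```

Call:
{"api": "apply_moves", "payload": {"moves": [[0.04,0.004,0.067,0,0.001,0],[0.08,0.004,0.135,0,0.001,0],[0.123,0.004,0.214,0,0.001,0],[0.144,0.004,0.254,0,0.001,0],[0.144,0.004,0.254,0,0.001,0]]}}

```text
time_s: 22.02
tcp_pos: [0.5327, -0.3878, 0.0482]
eef_rot: [180.0, 28.0, 165.4]
contact_force: [-1.0, -0.2, -0.7]
gripper_width: 0.0235
```

```bash
python3 - <<'E'
from ov import *
show([(GP,GR)])
E
```

```text
t 22.025 tcp [ 0.5327 -0.3878  0.0482] [180.   28.  165.4] j [-21.8  19.3 -30.1 -15.1 -13.2 -68.9] F [-1.  -0.2 -0.7] w 0.0235
[0.002, -0.0, 0.008, 0.001, -0.001, -0.001] 0.0
```

Call:
{"api": "apply_moves", "payload": {"moves": [[0.004,0,0.008,0,0,0],[0.004,0,0.008,0,0,0],[0.004,0,0.008,0,0,0]]}}

```text
time_s: 22.4
tcp_pos: [0.5329, -0.3879, 0.0468]
eef_rot: [180.0, 28.0, 165.5]
contact_force: [0.2, 0.7, -1.4]
gripper_width: 0.0236
```

```bash
python3 - <<'E'
from ov import *
show([(GP,GR)])
s=snap("scene","scene17")
overlay(s,5,(150,280,170,290),[],"ov17")
E
```

```text
t 22.4 tcp [ 0.5329 -0.3879  0.0468] [180.   28.  165.5] j [-21.8  19.4 -30.1 -15.3 -13.1 -68.6] F [ 0.2  0.7 -1.4] w 0.0236
[-0.001, -0.0, 0.001, 0.001, -0.001, -0.0] 0.0
```

View pics/ov17.png

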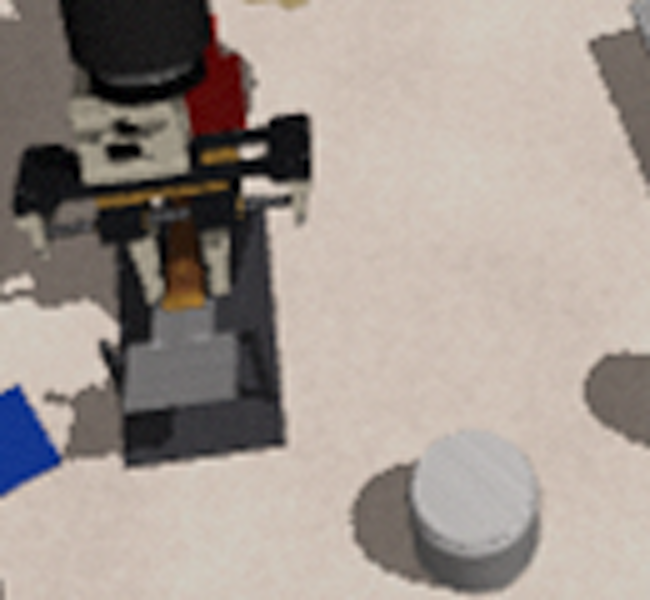

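Call:
{"api": "apply_moves", "payload": {"moves": [[0,0,0,0,0,0],[0,0,0,0,0,0],[0,0,0,0,0,0],[0,0,0,0,0,0],[0,0,0,0,0,0],[0,0,0,0,0,0],[0,0,0,0,0,0]], "hand": -1}}

```text
time_s: 23.32
tcp_pos: [0.5329, -0.3878, 0.0467]
eef_rot: [180.0, 28.0, 165.5]
contact_force: [0.6, 0.7, 0.5]
gripper_width: 0.0854
```

Call:
{"api": "apply_moves", "payload": {"moves": [[0,0,-0.1,0,0,0],[0,0,-0.25,0,0,0],[0,0,-0.5,0,0,0],[0,0,-0.75,0,0,0],[0,0,-0.75,0,0,0]]}}

```text
time_s: 23.95
tcp_pos: [0.4651, -0.3708, 0.1838]
eef_rot: [-179.9, 28.5, 165.5]
contact_force: [1.1, 0.3, -0.5]
gripper_width: 0.0875
```

```bash
python3 - <<'E'
from ov import *
show([((.44,-.2,.3),tool_R(-14.6,10))])
E
```

```text
t 23.95 tcp [ 0.4651 -0.3708  0.1838] [-179.9   28.5  165.5] j [-22.4   2.4 -32.   -8.  -27.6 -76. ] F [ 1.1  0.3 -0.5] w 0.0875
[0.018, 0.795, -0.671, -0.0, 0.205, 0.001] 3.3
```

Call:
{"api": "apply_moves", "payload": {"moves": [[0,0.2,-0.5,0,0.1,0],[0.018,0.795,-0.671,0,0.205,0],[0.018,0.795,-0.671,0,0.205,0],[0.018,0.795,-0.671,0,0.205,0]]}}

```text
time_s: 24.45
tcp_pos: [0.4408, -0.1979, 0.3006]
eef_rot: [-180.0, 10.0, 165.6]
contact_force: [0.4, -0.4, -0.8]
gripper_width: 0.0872
```

```bash
python3 - <<'E'
from ov import *
s=snap("scene","scene18");t=snap("top","top18")
KK=[(-90,-12,10),(35,-12,10),(35,12,10),(-90,12,10)]
k=lambda pts:np.array([KP+KR.apply(np.array(q)/1000) for q in pts])
overlay(t,6,(300,385,125,225),[(k(KK),(0,255,0)),(k(BLADE),(0,255,0))],"ov18")
# differences of before and after
for a,b,n in(("top0","top18","t"),("scene0","scene18","s")):
    A=load(a)['p'].astype(int);Bm=load(b)['p'].astype(int);d=abs(A-Bm).sum(2).clip(0,255).astype(np.uint8);cv2.imwrite(f"pics/diff{n}.png",d)
def kfit(n):
    from scipy.optimize import minimize
    P=cloud(load(n)).reshape(-1,3)*1000;P=P[np.isfinite(P[:,2])];P=P[(P[:,0]>400)&(P[:,0]<670)&(P[:,1]>-480)&(P[:,1]<-300)&(P[:,2]<140)]
    def res(q):
        R=kR(q[3],q[4],q[5]);l=R.inv().apply(P-q[:3])
        m1=(l[:,0]>-88)&(l[:,0]<33)&(abs(l[:,1])<12)&(abs(l[:,2]-10)<10);m2=(l[:,0]>35)&(l[:,0]<140)&(abs(l[:,1])<np.where(l[:,0]<75,20,35))&(abs(l[:,2])<10)
        return -((10-abs(l[m1,2]-10)).sum()+(10-abs(l[m2,2]-1)).sum())/100
    q0=np.array([525,-386,62,-14.6,-25,0]);S=np.vstack([q0]+[q0+e for e in np.diag([4,4,3,2,2,2])])
    m=minimize(res,q0,method="Nelder-Mead",options=dict(initial_simplex=S,maxiter=2000));return np.round(m.x,2)
for n in("top0","top18","scene0","scene18"): print(n,kfit(n))
show([])
E
```

```text
top0 [ 5.2383e+02 -3.8598e+02  6.1600e+01 -1.4730e+01 -2.4920e+01  3.5000e-01]
top18 [ 522.84 -383.5    60.84  -15.47  -24.83    1.11]
scene0 [ 5.2699e+02 -3.8481e+02  6.2190e+01 -1.4640e+01 -2.5040e+01  3.0000e-02]
scene18 [ 526.43 -382.73   61.7   -15.52  -25.11    0.77]
t 24.55 tcp [ 0.4411 -0.1976  0.3014] [-180.    10.2  165.7] j [   1.6   -7.3  -23.8    3.1  -63.7 -107.1] F [-0.1  0.3 -0.9] w 0.088
```

View pics/ov18.png

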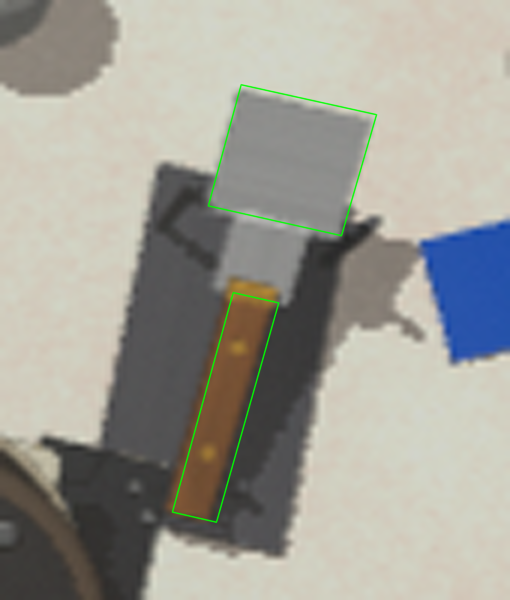

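View pics/difft.png

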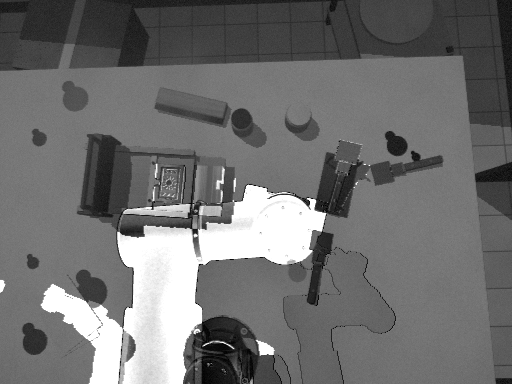

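View pics/scene18.png

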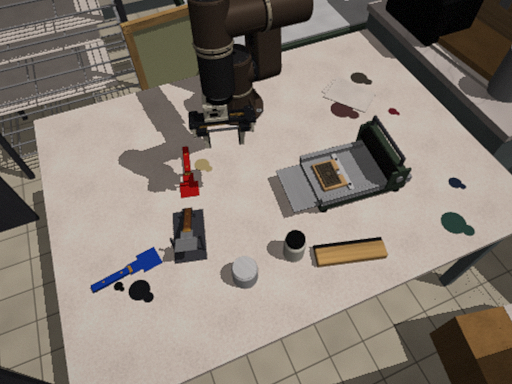

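```bash
python3 - <<'E'
from ov import *
z=load("scene18")
q=lambda x0,x1,y0,y1,Z:np.array([press(x,y,Z) for x,y in[(x0,y0),(x1,y0),(x1,y1),(x0,y1)]])
print("relief",meanz(z,q(-45,45,42,98,90)),"ply by notch",meanz(z,q(20,58,103,118,84)),meanz(z,q(-58,-20,103,118,84)))
from plant import r
r.close_job()
E
```

```text
relief (np.float64(88.35), np.float64(0.18), 248) ply by notch (np.float64(83.6), np.float64(0.55), 11) (np.float64(86.76), np.float64(0.47), 11)
the job is handed in; nothing more can be done
```

I handed the job in at about 24.6 s of the 51 s allowed. The block was face up and home, the knife was back in its stand, and the arm was clear of everything.

**What I did:** I took the wooden-handled knife, slid the blade under the notched edge and tipped the block over the step onto the bed. I then pushed the block with the blade's front edge until it stopped firmly at about 20 N, and put the knife back.

**Block:** In the top view, taken after the push and before I put the knife back, the notched edge lies flush on the lay bar along its whole length. The notch is over the key to within about 1 mm.

**Bystanders:** Before-and-after pictures show the tins, the squeegee and the look-alike knives unmoved.

**Checks that disagreed:**
- **Knife position:** It lies about 2 to 2.5 mm sideways and 0.8° turned from where it started. That is inside the play between the stand's posts, and I did not correct it.
- **Last height readings:** The relief read 88.4 mm where I expected 90, and I put that down to the carving. The plywood beside the notch read 83.6 and 86.8 mm where I expected 84. Those two came from only 11 pixels each, so I trusted the pictures over them.

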